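# Put the packing station's kit back in its places

## Robot

A 6-joint arm with a two-finger parallel gripper is mounted at the origin on a cart in front of the work surface, level with it; the furniture and walls round the work are solid. World frame = base frame: x ahead of the robot, y to its left, z up, the work surface at z = 0. Lengths are in mm, angles in rad, forces in N, time in s.
With the tool pointing down it reaches from about 350 to 875 mm from the base axis. Payload 4.2 kg.
Tool frame: the origin (TCP) lies at the very end of the fingers, on their centre line; the grasp point (between the pads) lies 19 mm behind it; z points along the fingers, y is the direction in which the jaws open and shut (so a half turn about z gives the same grasp; the last joint's range is limited). The gripper opens to 85 mm and grips with 20 to 120 N. Pads are 22 mm wide; open, the fingers measure 114 mm over their backs; the gripper's body (76 mm by 85 mm) begins 54 mm behind the grasp point. The pads swing forward as they close: fully open they stand 13 mm farther back than shut.
Start: joints at [-1.052, 0.385, 0.008, 0, -1.194, -0.259], TCP at [160.571, -604, 231.312] pointing down, gripper open.
Joint ranges: [-3.14, 3.14], [-1.21, 2.06], [-1.07, 1.41], [-3.16, 2.05], [-2.99, -0.16], [-3.1, 3.1]. Speed limits (rad/s): [2.79, 2.79, 3.14, 3.14, 3.14, 3.14].

## Interface

Orientations are given as a unit quaternion [x, y, z, w].
In Python, from bench import arm, optics, job gives the robot as it stands.
- The arm moves only by the tool send_rows, never from a script. Its argument "steps" is a list that holds one entry, the list of rows, each a list of 5 numbers: the shift along the tool's x, y, z in cm, then the turn about the tool's z in rad, then the opening, from 0 (shut) to 1 (fully open). A call has 1 to 10 rows; each row shifts and turns the pose as measured when the row begins, along the tool's axes as they then stand; what a row does not reach is not made up. A row lasts 1/12 s, in which the tool goes at most 41.7 mm and 7.16 degrees, less where a joint would pass 70% of its speed; a pose out of reach is approached as far as the arm can. A call with a gripper value outside its range is refused whole. The fingers move at their own pace and stop on an object; the grip force is fixed at half the most. Time passes only in rows, so rows that do not move let the fingers close. It gives the time, the measured TCP pose, the force and the opening at its end, in the units of the state.
- arm.read_state(): the state, without advancing time (a new reading comes with each control period).
- optics.get_image(name): name is "side" or "top" or "wrist"; returns (picture, depth): 400x640x3 uint8, blue, green, red; 400x640 float32, mm along the optical axis (not along the pixel's ray), 0 where there is no reading.
- optics.get_calibration(name): a dict with "K" (3x3 intrinsics, pixels), "k1" (the pictures are not rectified: a ray, as slopes to the right and down, at radius r is drawn at 1 + k1 r^2 times it, then the intrinsics apply), "rvec" (rotation vector, rad) and "tvec" (3), from world to camera coordinates, as OpenCV has them; the wrist camera has in their place "hand_eye" (4x4, takes a point from camera to tool coordinates, whose origin is the TCP and whose axes are the flange's). Camera axes: x right, y down, z forward; pixel columns grow to the right and rows downward; lengths in mm; the calibration is good to about 2 mm. A picture is of the moment at which its call begins: read the wrist's pose just before it. get_calibration takes no time and is no camera call.
- job.job_done(): hands the job in, once; it reports no verdict.
The state is a dict: "clock": time; "joints": joint angles; "joint_vel": joint speeds; "joint_efforts": joint torques, N m; "position": TCP position; "ee_rot": TCP orientation; "contact_force": force on the tool from outside, world axes, zero at the start; "wrist_torque": the same for the moment, N m; "gripper_width": finger opening in mm.
Only numpy, scipy, OpenCV 4.12 (cv2) and the standard library are available. Lean on these libraries where they do the work, as an engineer would, in place of code of your own. Each camera call takes 0.05 s, during which the arm holds its last target. There are 200 camera calls.

## Task

Get the packing station ready for the next shift: stand the green-capped date stamp in the black dock, put the tally counter flat on the round blue pad with its drum centred on the white ring, lay the marker pen in the narrow red rest and the wafer roll (the size sample) in the wide wooden cradle. Each must sit fully down in its own place, lengthwise in the dock, rest or cradle and centred in it, and be let go; the things and places are scattered over the front of the table, so look for each.

Things in the scene. Friction and masses are not known exactly. Their poses are not given: they have to be found in the camera images.
- stamp: self-inking date stamp, standing: black open frame 36 (x) x 52 (y) mm below, green plastic cap 40 (x) x 56 (y) mm from 54 to 80 mm above the table at the top; grasp the cap across its 40 mm (closing along x). 0.08 to 0.15 kg. Origin at the centre of its underside, z up; its long side runs along its y. Either way round will do.
- counter_drum (a point): pale grey tally counter lying flat on the front of the table (not the one far behind), 0.06 to 0.09 kg: round drum 44 mm in diameter, 25 mm high; a thumb lever sticks out 10 mm on its +x side at 8 to 18 mm height, a thin ring (no obstacle) on its +y side. Grasp the drum, closing within 45 degrees of y. Point: on the drum axis at its underside, z up. Any heading on the pad.
- pen_mid (a point): marker pen, white with red cap, lying flat, 135 mm long (along its y), 17 mm across; 0.02 kg. Point on its axis at mid-length, 8 mm above what it lies on; grasp here, closing across its length.
- wafer_mid (a point): rolled wafer, a single straw-coloured tube lying by itself on the front of the table (not those on the baking tray behind), 130 mm long (along its x), 38 mm across and 36 mm high; 0.02 to 0.042 kg; rigid. Point on its axis at mid-length, 18 mm above what it lies on; grasp here, closing across its length.
- stamp_dock: fixed black open tray for the stamp, 80 (x) x 62 (y) mm, with a green field on its floor. Origin at table height under its centre. Floor 4 mm above the table; walls 4 mm thick, tops 11 mm above the table; inside 72 (x) x 54 (y) mm, so the stamp's y goes along the dock's x (either way).
- counter_pad: fixed round blue pad, 76 mm in diameter, flat top 5 mm above the table, with a thin white ring 52 mm in diameter printed round its centre. Origin at table height under its centre.
- pen_rest: fixed narrow red rest for the pen with white rails: base plate 130 (x) x 52 (y) mm, top 6 mm above the table; along each long side a rail with a gap of 56 mm at mid-length for the fingers; 33 mm free between the rails, their tops 11 mm above the table. The pen lies along its x, either way. Origin at table height under its centre.
- bag_sealer: fixed obstacle: pale blue bag sealer. Origin at table height under its middle; body from x = -0.155 to +0.20 m, y = -0.045 to +0.05 m, 70 mm high (110 mm at the +x end); above it the arm is raised (y -5 to +20 mm), rising from the hinge at x = +0.16, z = 0.1 m to the black tip at x = -0.175, z = 0.26 m. Carry things round its front, or over it with their underside above 0.3 m.
- wafer_cradle: fixed wide wooden cradle for the wafer roll, base plate 130 (x) x 80 (y) mm, top 6 mm above the table; along each long side a paler rail with a gap of 52 mm at mid-length for the fingers; 54 mm free between the rails, their tops 14 mm above the table. The wafer lies along its x, either way. Origin at table height under its centre.

How it is judged:
By the outcome, as a careful person would: the job done as asked, in the order asked, and still so for the second after the job is handed in, with the robot touching nothing.
It also fails if it takes over 128 s, if anything falls off the work surface, if the arm or the gripper's body presses on something with over 40 N, if the wrist force passes 120 N, or if a joint passes its speed limit or range.

## Working session

There is one attempt and no reset: what is moved stays moved. The work goes in short steps, Python scripts to look and compute and a tool call to move; the robot and the scene stay as the last step left them, time stands still between calls to the robot, and variables do not carry over. Pictures are saved under pics/ and viewed, about 12 in all and at most 16, crops included, and the job is handed in when it is done.

Besides the shell and the picture viewer there is one more tool, called after "Emit:" as name([rows], argument=value, ...), one row to a line, values as JSON. send_rows: Moves the arm, as the interface text tells. Its arguments: {"type":"object","properties":{"steps":{"type":"array","items":{"type":"array","items":{"type":"array","items":{"type":"number"}}}}},"required":["steps"]}

```bash
mkdir -p pics; ls
cat > h.py <<'E'
import numpy as np, cv2
from scipy.spatial.transform import Rotation as R
from bench import arm, optics, job
def shot(n,save=None):
    s=arm.read_state(); im,d=optics.get_image(n)
    if save: cv2.imwrite('pics/'+save+'.png',im); np.savez('pics/'+save,d=d,p=s['position'],q=s['ee_rot'])
    return s,im,d
def cam(n,p=None,q=None):
    c=optics.get_calibration(n)
    if 'hand_eye' in c:
        T=np.eye(4);T[:3,:3]=R.from_quat(q).as_matrix();T[:3,3]=p
        T=T@np.array(c['hand_eye'])
    else:
        T=np.eye(4);r=R.from_rotvec(np.ravel(c['rvec'])).as_matrix();T[:3,:3]=r.T;T[:3,3]=-r.T@np.ravel(c['tvec'])
    return np.array(c['K']),float(np.ravel(c['k1'])[0]),T
def slopes(K,k1,uv):
    return cv2.undistortPoints(np.array(uv,float).reshape(-1,1,2),K,np.array([k1,0,0,0,0.]) ).reshape(-1,2)
def meas(n,save,uv,z=None):
    """world points: by depth (z None) or on plane z"""
    f=np.load('pics/'+save+'.npz');K,k1,T=cam(n,f['p'],f['q']);out=[]
    for (u,v),s in zip(uv,slopes(K,k1,uv)):
        ray=T[:3,:3]@[s[0],s[1],1]
        dd=f['d'][int(v)-1:int(v)+2,int(u)-1:int(u)+2];dd=dd[dd>0]
        t=(np.median(dd) if len(dd) else np.nan) if z is None else (z-T[2,3])/ray[2]
        out.append(T[:3,3]+t*ray)
    return np.array(out).round(1)
E
python3 - <<'E'
from h import *
for n in ['top','side','wrist']:
    s,im,d=shot(n,n+'0'); c=optics.get_calibration(n); print(n,c)
print(s)
E
```

```text
pics
top {'K': array([[370.07581153,   0.        , 314.77536571],
       [  0.        , 370.07581153, 199.52600073],
       [  0.        ,   0.        ,   1.        ]]), 'k1': -0.02006047715397639, 'rvec': array([ 2.16002309, -2.18947363,  0.15680226]), 'tvec': array([-40.99937223, 510.6598127 , 887.69183074])}
side {'K': array([[430.34702998,   0.        , 311.06027493],
       [  0.        , 430.34702998, 204.12730305],
       [  0.        ,   0.        ,   1.        ]]), 'k1': -0.09984778635582539, 'rvec': array([ 0.59559751, -2.37128899,  1.53964481]), 'tvec': array([467.07237301, 168.97237442, 879.64625445])}
wrist {'K': array([[354.70898275,   0.        , 314.40778078],
       [  0.        , 354.70898275, 200.14646863],
       [  0.        ,   0.        ,   1.        ]]), 'k1': -0.06495464414480699, 'hand_eye': array([[ 1.14851956e-03, -9.52852183e-01, -3.03432692e-01,
         7.76396234e+01],
       [ 9.99998680e-01,  1.44323393e-03, -7.47020876e-04,
        -1.40778071e+00],
       [ 1.14972483e-03, -3.03431434e-01,  9.52852582e-01,
        -1.41662781e+02],
       [ 0.00000000e+00,  0.00000000e+00,  0.00000000e+00,
         1.00000000e+00]])}
{'clock': 0.1, 'joints': array([-1.05237584e+00,  3.85511321e-01,  6.74647918e-03, -4.20941937e-04,
       -1.19399051e+00, -2.58587460e-01]), 'joint_vel': array([-0.00063172, -0.00155987,  0.0043974 ,  0.00263897,  0.00146876,
       -0.00118118]), 'joint_efforts': array([-6.01793690e-04, -3.93317556e+01,  1.88928902e+01,  4.19795170e+00,
       -2.56423766e-03, -1.42535114e-06]), 'position': array([ 160.44538657, -603.51461127,  230.30767289]), 'ee_rot': array([-1.29474316e-01,  9.91582273e-01,  9.80620009e-04, -1.89992576e-04]), 'contact_force': array([0.24226233, 0.57798081, 0.59317418]), 'wrist_torque': array([-0.01233589,  0.03695899,  0.01348521]), 'gripper_width': 85.78451782902394}
```

View pics/top0.png

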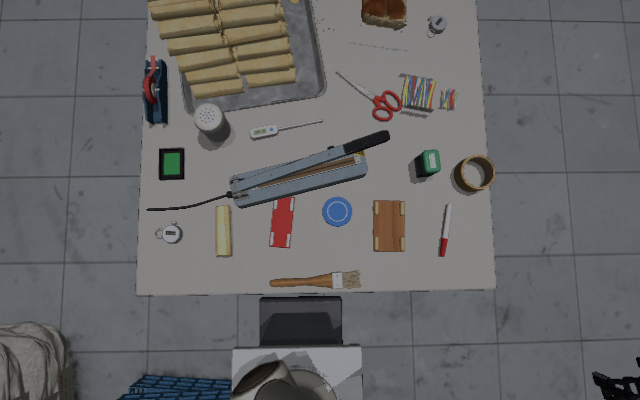

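View pics/side0.png

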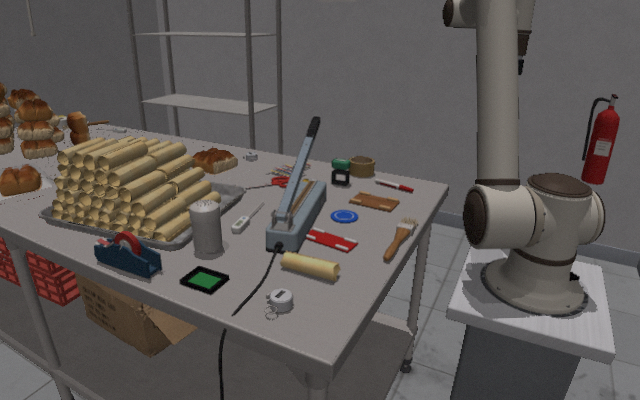

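The top view shows these positions:
- Stamp (428,162), dock (172,164), pad (337,211)
- Rest (282,222), cradle (389,225), pen (445,230)
- Wafer (223,231), counter (170,233)
- Sealer across the middle, with its raised tip at (388,137)

I'll enlarge the two halves to read these more exactly.

Run:
```python
from h import *
im=cv2.imread('pics/top0.png')
cv2.imwrite('pics/tl.png',cv2.resize(im[140:260,140:300],None,fx=5,fy=5,interpolation=cv2.INTER_CUBIC))
cv2.imwrite('pics/tr.png',cv2.resize(im[140:260,310:470],None,fx=5,fy=5,interpolation=cv2.INTER_CUBIC))
n=['stamp','dock','pad','rest','cradle','pen','wafer','counter','tip','sealerL','sealerR']
uv=[(428,162),(172,164),(337,211),(282,222),(389,225),(445,230),(223,231),(170,233),(384,137),(234,192),(364,168)]
for a,b in zip(n,meas('top','top0',uv)): print(a,b)
```

```text
stamp [ 591.8 -319.8   79.1]
dock [609.1 315.7   4. ]
pad [ 482.9 -104.7    5.4]
rest [456.8  35.    6. ]
cradle [ 445.4 -236.2    6.9]
pen [ 430.3 -376.8   14.4]
wafer [435.2 176.9  33.2]
counter [432.3 307.8  25.6]
tip [ 606.2 -178.5  244.4]
sealerL [521.7 138.8  98.3]
sealerR [ 581.8 -167.6   62.7]
```

View pics/tl.png

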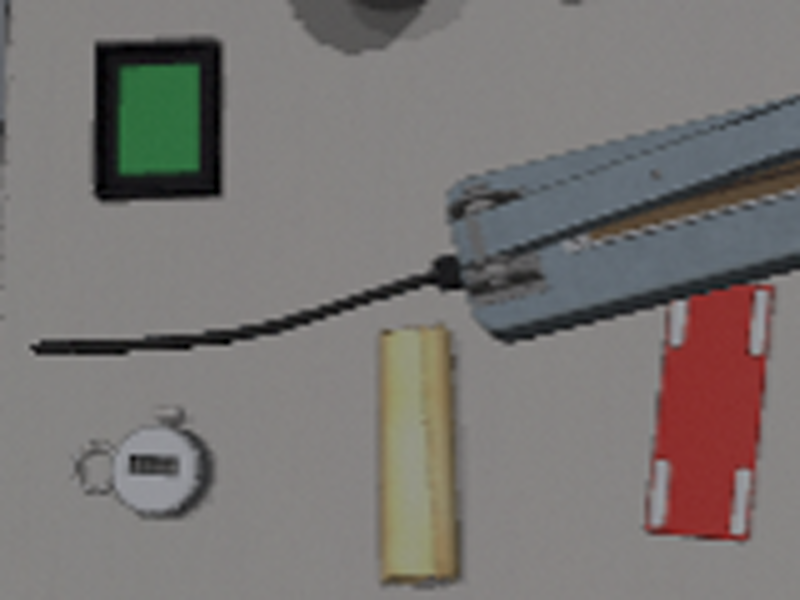

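View pics/tr.png

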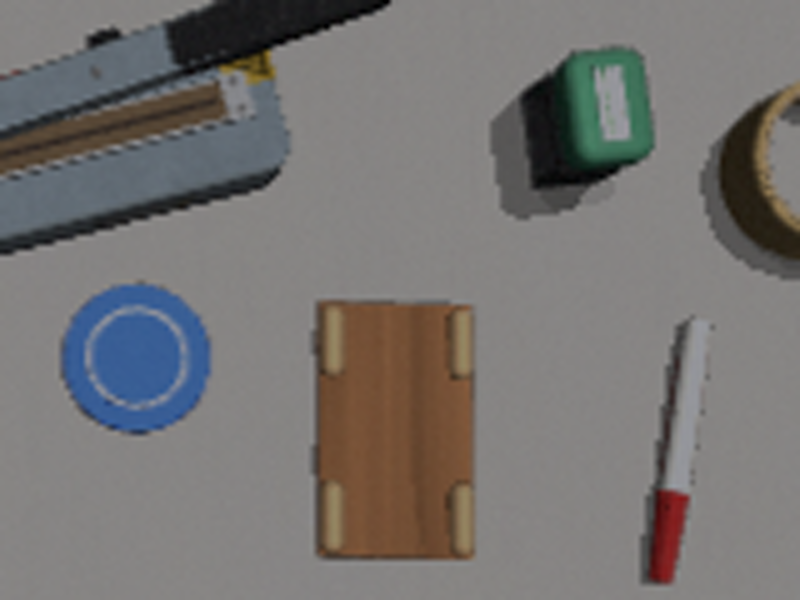

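Tl crop: the dock's outer corners are about (97,40) and (222,198), and its long side runs along world y. The counter drum is at (160,470) with its lever pointing up at (170,412). The wafer runs from (416,326) to (418,582), and the rest from (723,287) to (697,536). Tr crop: the pad ring centre is at (136,358), the cradle spans (317,302) to (473,557), the pen runs from (697,318) to (661,583), and the stamp cap centre is at about (608,106).

Run:
```python
from h import *
L=lambda P:[(140+x/5-.4,140+y/5-.4) for x,y in P]
Rr=lambda P:[(310+x/5-.4,140+y/5-.4) for x,y in P]
def yaw(a,b): d=np.array(b)-a; return round(np.degrees(np.arctan2(d[1],d[0])),1), round(np.hypot(d[0],d[1]),1)
m=lambda P,z: meas('top','top0',P,z)
d=m(L([(97,40),(222,40),(222,198),(97,200)]),11);print('dock',d.mean(0),yaw(d[3],d[0]),yaw(d[2],d[1]),yaw(d[0],d[1]))
d=m(L([(118,64),(202,64),(202,175),(118,175)]),4);print('dockfield',d.mean(0))
print('pad',m(Rr([(136,358)]),5), meas('top','top0',Rr([(136,358)])))
d=m(L([(672,289),(774,286),(748,540),(646,531)]),7);print('rest',d.mean(0),yaw(d[3],d[0]),yaw(d[2],d[1]))
d=m(Rr([(317,302),(473,305),(473,558),(317,556)]),6);print('cradle',d.mean(0),yaw(d[3],d[0]),yaw(d[2],d[1]))
d=m(Rr([(697,318),(661,583)]),8);print('pen',d.mean(0),yaw(d[1],d[0]))
d=m(L([(416,326),(418,582)]),25);print('wafer',d.mean(0),yaw(d[1],d[0]))
d=m(L([(160,470),(170,412)]),25);print('drum',d[0],yaw(d[0],d[1]))
d=m(Rr([(566,56),(640,48),(652,150),(582,165)]),80);print('stamp',d.mean(0),yaw(d[3],d[0]),yaw(d[2],d[1]))
# sealer from depth
s=m(L([(455,200),(505,340),(560,328)]),70);print('sealer',s)
```

```text
dock [609.075 314.55   11.   ] (np.float64(1.9), np.float64(82.9)) (np.float64(1.5), np.float64(82.0)) (np.float64(-90.5), np.float64(63.6))
dockfield [610.525 316.825   4.   ]
pad [[ 482.4 -104.2    5. ]] [[ 482.3 -104.2    6. ]]
rest [457.475  35.875   7.   ] (np.float64(-6.2), np.float64(122.4)) (np.float64(-6.3), np.float64(128.8))
cradle [ 444.3 -235.4    6. ] (np.float64(-1.9), np.float64(128.9)) (np.float64(-2.4), np.float64(128.7))
pen [ 431.8  -380.45    8.  ] (np.float64(-11.0), np.float64(136.9))
wafer [437.45 178.7   25.  ] (np.float64(1.2), np.float64(125.5))
drum [430.8 304.1  25. ] (np.float64(-8.2), np.float64(28.7))
stamp [ 595.225 -328.425   80.   ] (np.float64(5.5), np.float64(53.5)) (np.float64(3.4), np.float64(50.1))
sealer [[555.5 152.5  70. ]
 [488.4 128.3  70. ]
 [493.7 102.5  70. ]]
```

```bash
cat >> h.py <<'E'
def plan(x,y,z,close):
    """tool turn (rad) to put closing direction at world angle close (deg, mod 180), then shifts in cm in the turned tool axes"""
    s=arm.read_state();M=R.from_quat(s['ee_rot']).as_matrix()
    a=np.degrees(np.arctan2(M[1,1],M[0,1]));dw=(close-a+90)%180-90
    M2=R.from_euler('z',dw,degrees=True).as_matrix()@M
    d=M2.T@(np.array([x,y,z])-s['position'])/10
    print('t',s['clock'],'pos',s['position'].round(1),'close',a.round(1),'turn',np.radians(-dw).round(3),'shift',d.round(2),'F',s['contact_force'].round(1),'w',s['gripper_width'].round(1),'tilt',M[:2,2].round(4),'j6',s['joints'][5].round(2))
E
python3 -c "
from h import *
plan(595,-328,220,94.5)"
```

```text
Traceback (most recent call last):
  File "h.py", line 33, in plan
    print('t',s['clock'],'pos',s['position'].round(1),'close',a.round(1),'turn',np.radians(-dw).round(3),'shift',d.round(2),'F',s['contact_force'].round(1),'w',s['gripper_width'].round(1),'tilt',M[:2,2].round(4),'j6',s['joints'][5].round(2))
                                                                                                                                                                ^^^^^^^^^^^^^^^^^^^^^^^^
AttributeError: 'float' object has no attribute 'round'
```

```bash
sed -i "s/s\['gripper_width'\].round(1)/round(s['gripper_width'],1)/" h.py
python3 -c "
from h import *
plan(595,-328,220,94.5)"
```

```text
t 0.15 pos [ 160.5 -603.6  230.5] close 104.9 turn 0.181 shift [-45.48  24.07   1.08] F [-0.6  0.8  0.1] w 85.3 tilt [-0.0006  0.0015] j6 -0.26
```

Emit:
send_rows([
  [[0,0,0,0.09,1],[0,0,0,0.09,1],[-3.2,1.7,0,0,1],[-3.2,1.7,0,0,1],[-3.2,1.7,0,0,1],[-3.2,1.7,0,0,1],[-3.2,1.7,0,0,1],[-3.2,1.7,0,0,1],[-3.2,1.7,0,0,1],[-3.2,1.7,0,0,1]],
])

```text
clock: 0.98
position: [409.0, -446.7, 225.7]
ee_rot: [-0.028, 1.0, 0.004, -0.003]
contact_force: [-0.2, -0.2, -0.1]
gripper_width: 85.4
```

Emit:
send_rows([
  [[-3.2,1.7,0,0,1],[-3.2,1.7,0,0,1],[-3.2,1.7,0,0,1],[-3.2,1.7,0,0,1],[-3.2,1.7,0.3,0,1],[-3.2,1.7,0.3,0,1],[0,0,0,0,1],[0,0,0,0,1]],
])

```text
clock: 1.65
position: [608.3, -320.5, 215.0]
ee_rot: [-0.032, 0.999, 0.006, -0.005]
contact_force: [-0.3, 0.3, 0.8]
gripper_width: 85.5
```

```bash
python3 -c "
from h import *
plan(595,-328,220,94.5)
s,im,d=shot('wrist','w1')"
```

```text
t 1.65 pos [ 608.3 -320.5  215. ] close 93.7 turn -0.015 shift [ 1.39 -0.63 -0.5 ] F [-0.3  0.3  0.8] w 85.5 tilt [-0.0099  0.0115] j6 -1.25
```

View pics/w1.png

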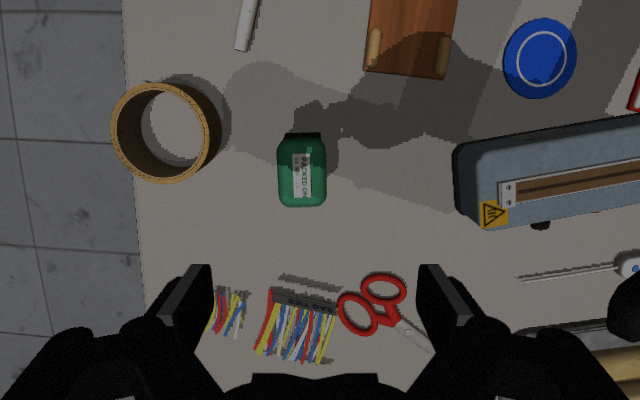

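Wrist view: the green cap spans (278,135) to (327,206) and the tape ring is well clear at (165,130). I'll fit the cap's top face from the depth image.

```bash
cat >> h.py <<'E'
def cloud(n,save,box):
    f=np.load('pics/'+save+'.npz');im=cv2.imread('pics/'+save+'.png');K,k1,T=cam(n,f['p'],f['q'])
    u0,v0,u1,v1=box;v,u=np.mgrid[v0:v1,u0:u1];uv=np.c_[u.ravel(),v.ravel()].astype(float)
    s=slopes(K,k1,uv);z=f['d'][v0:v1,u0:u1].reshape(-1,1)
    P=(np.c_[s*z,z])@T[:3,:3].T+T[:3,3];ok=z[:,0]>0
    return P[ok],im[v0:v1,u0:u1].reshape(-1,3)[ok].astype(int)
def rect(P):
    c,wh,a=cv2.minAreaRect(P[:,:2].astype(np.float32))
    if wh[0]<wh[1]: wh=wh[::-1];a+=90
    return np.round(c,1),np.round(wh,1),round((a+90)%180-90,1)
E
python3 -c "
from h import *
P,c=cloud('wrist','w1',(265,120,340,220))
g=(c[:,1]>c[:,2]*1.4)&(c[:,1]>40)
t=P[g&(P[:,2]>70)];print(np.percentile(P[g][:,2],[5,50,95]),rect(t),t[:,:2].min(0),t[:,:2].max(0))
print('top cam',)
"
```

```text
[76.42849018 78.45435453 79.7543318 ] (array([ 598., -332.]), array([53.5, 39. ]), 5.5) [ 570.50719796 -352.48637197] [ 625.02031276 -311.14365949]
top cam
```

```bash
python3 -c "
from h import *
P,c=cloud('wrist','w1',(90,60,250,200))
t=P[P[:,2]>15];print(t[:,1].max(),t[:,2].max())
plan(597.5,-331.5,110,95.5);plan(597.5,-331.5,48,95.5)"
```

```text
-413.6957166640891 49.833205912109975
t 1.7 pos [ 608.1 -320.4  214.5] close 93.6 turn -0.032 shift [ 1.06 -1.13 10.44] F [ 0.5 -0.7 -0.7] w 85.6 tilt [-0.0102  0.0121] j6 -1.25
t 1.7 pos [ 608.1 -320.4  214.5] close 93.6 turn -0.032 shift [ 1.   -1.21 16.64] F [ 0.5 -0.7 -0.7] w 85.6 tilt [-0.0102  0.0121] j6 -1.25
```

Emit:
send_rows([
  [[0.5,-0.6,0,-0.03,0.8],[0.5,-0.6,2,0,0.8],[0,0,3,0,0.8],[0,0,3,0,0.8],[0,0,2.5,0,0.8],[0,0,0,0,0.8]],
])

```text
clock: 2.2
position: [593.8, -337.1, 109.4]
ee_rot: [-0.045, 0.999, 0.005, -0.002]
contact_force: [-0.9, -0.1, -0.8]
gripper_width: 68.2
```

```bash
python3 -c "
from h import *
plan(597.5,-331.5,48,95.5)"
```

```text
t 2.2 pos [ 593.8 -337.1  109.4] close 95.1 turn -0.007 shift [-0.45  0.46  6.14] F [-0.9 -0.1 -0.8] w 68.2 tilt [-0.005   0.0101] j6 -1.19
```

Emit:
send_rows([
  [[-0.4,0.4,0.5,-0.007,0.8],[0,0,1.5,0,0.8],[0,0,1.5,0,0.8],[0,0,1.5,0,0.8],[0,0,1,0,0.8],[0,0,0,0,0.8]],
])

```text
clock: 2.7
position: [599.5, -336.6, 56.2]
ee_rot: [-0.047, 0.999, 0.002, 0.003]
contact_force: [-0.6, -0.7, 0.3]
gripper_width: 68.3
```

```bash
python3 -c "
from h import *
plan(597.5,-331.5,48,95.5)"
```

```text
t 2.7 pos [ 599.5 -336.6   56.2] close 95.4 turn -0.001 shift [0.16 0.53 0.82] F [-0.6 -0.7  0.3] w 68.3 tilt [0.0063 0.0039] j6 -1.19
```

Emit:
send_rows([
  [[0.1,0.5,0.4,0,0.8],[0.1,0.1,0.5,0,0.8],[0,0,0,0,0.8],[0,0,0,0,0.8]],
])

```text
clock: 3.03
position: [599.1, -331.3, 51.0]
ee_rot: [-0.048, 0.999, 0.0, 0.006]
contact_force: [0.1, 0.5, 0.5]
gripper_width: 68.4
```

```bash
python3 -c "
from h import *
plan(597.5,-331.5,48,95.5)"
```

```text
t 3.0333 pos [ 599.1 -331.3   51. ] close 95.5 turn -0.0 shift [ 0.17 -0.    0.29] F [0.1 0.5 0.5] w 68.4 tilt [0.0126 0.001 ] j6 -1.2
```

Emit:
send_rows([
  [[0.15,0,0.4,0,0.8],[0,0,0,0,0.8],[0,0,0,0,0],[0,0,0,0,0],[0,0,0,0,0],[0,0,0,0,0],[0,0,0,0,0],[0,0,0,0,0]],
])

```text
clock: 3.7
position: [598.8, -331.6, 48.8]
ee_rot: [-0.048, 0.999, -0.0, 0.008]
contact_force: [0.0, 0.2, 1.8]
gripper_width: 38.6
```

```bash
python3 -c "
from h import *
plan(420,-331.5,150,95.5)"
```

```text
t 3.7 pos [ 598.8 -331.6   48.8] close 95.5 turn 0.0 shift [ 17.63   1.71 -10.4 ] F [0.  0.2 1.8] w 38.6 tilt [ 0.0161 -0.0001] j6 -1.2
```

Emit:
send_rows([
  [[0,0,-1.5,0,0],[0,0,-3,0,0],[0,0,-3,0,0],[0,0,-2,0,0],[3,0,-0.5,0,0],[3.5,0.5,0,0,0],[3.5,0.5,0,0,0],[3.5,1.5,0,0,0],[3,2.5,0,0,0],[2,3,0,0,0]],
])

```text
clock: 4.53
position: [400.7, -271.1, 144.8]
ee_rot: [-0.046, 0.999, -0.0, 0.006]
contact_force: [1.0, 1.1, -0.7]
gripper_width: 38.3
```

```bash
python3 -c "
from h import *
plan(420,-240,140,95.5);plan(420,230,140,95.5);plan(600,316,140,91.5)"
```

```text
t 4.5333 pos [ 400.7 -271.1  144.8] close 95.3 turn -0.003 shift [-2.22  2.91  0.5 ] F [ 1.   1.1 -0.7] w 38.3 tilt [ 0.0117 -0.    ] j6 -1.22
t 4.5333 pos [ 400.7 -271.1  144.8] close 95.3 turn -0.003 shift [-6.72 49.69  0.5 ] F [ 1.   1.1 -0.7] w 38.3 tilt [ 0.0117 -0.    ] j6 -1.22
t 4.5333 pos [ 400.7 -271.1  144.8] close 95.3 turn 0.067 shift [-21.46  58.17   0.66] F [ 1.   1.1 -0.7] w 38.3 tilt [ 0.0117 -0.    ] j6 -1.22
```

Emit:
send_rows([
  [[-0.4,2.5,0,0.01,0],[-0.4,3.5,0,0.01,0],[-0.4,3.7,0,0.01,0],[-0.4,3.7,0,0.01,0],[-0.4,3.7,0,0.01,0],[-0.4,3.7,0,0,0],[-0.4,3.7,0,0,0],[-0.4,3.7,0,0,0],[-0.4,3.7,0,0,0],[-0.4,3,0,0,0]],
])

```text
clock: 5.37
position: [412.0, 92.6, 146.6]
ee_rot: [-0.014, 1.0, 0.002, 0.006]
contact_force: [0.7, -0.6, -1.3]
gripper_width: 38.7
```

```bash
python3 -c "
from h import *
plan(420,230,140,95.5);plan(600,316,140,91.5)"
```

```text
t 5.3667 pos [412.   92.6 146.6] close 91.6 turn -0.069 shift [-2.1  13.59  0.74] F [ 0.7 -0.6 -1.3] w 38.7 tilt [0.0118 0.004 ] j6 -2.16
t 5.3667 pos [412.   92.6 146.6] close 91.6 turn 0.001 shift [-19.37  21.83   0.97] F [ 0.7 -0.6 -1.3] w 38.7 tilt [0.0118 0.004 ] j6 -2.16
```

Emit:
send_rows([
  [[0,3,0,0,0],[0,3.5,0,0,0],[0,3.5,0,0,0],[-1,3,0,0,0],[-2.5,2,0,0,0],[-3,1.5,0,0,0],[-3,1.2,0,0,0],[-3,1,0,0,0],[-2,0.5,0,0,0],[-0.5,0,0,0,0]],
])

```text
clock: 6.2
position: [557.2, 306.8, 148.1]
ee_rot: [-0.021, 1.0, 0.003, 0.006]
contact_force: [0.4, 0.5, -0.8]
gripper_width: 37.9
```

```bash
python3 -c "
from h import *
plan(600,316,140,91.5)
shot('wrist','w2')"
```

```text
t 6.2 pos [557.2 306.8 148.1] close 92.4 turn 0.016 shift [-4.3   0.81  0.87] F [ 0.4  0.5 -0.8] w 37.9 tilt [0.0121 0.0057] j6 -2.29
```

View pics/w2.png

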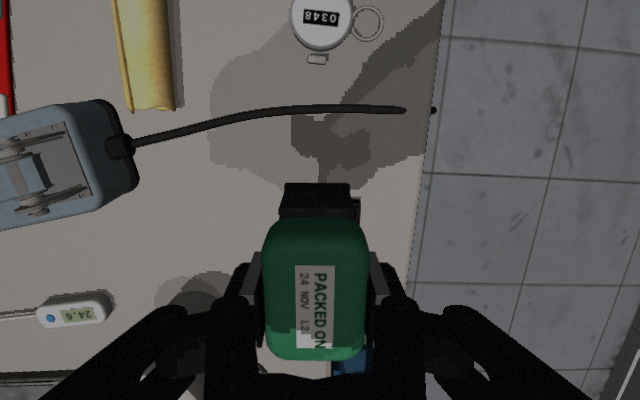

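```bash
python3 -c "
from h import *
for n,b in(('top',(155,145,190,185)),('side',(180,260,232,298))):
    P,c=cloud(n,n+'0',b); g=(c[:,1]>c[:,2]*1.6)&(c[:,1]>c[:,0]*1.4); print(n,g.sum(),np.median(P[g],0).round(1),rect(P[g]))
    k=(c.max(1)<60)&(P[:,2]<40); print('black',rect(P[k]),np.percentile(P[k][:,2],[5,50,95]).round(1))
P,c=cloud('wrist','w2',(240,200,390,370))
f=np.load('pics/w2.npz');M=R.from_quat(f['q']).as_matrix();Q=(P-f['p'])@M
g=(c[:,1]>c[:,2]*1.4)&(c[:,1]>30)&(Q[:,2]<-20)&(Q[:,2]>-45);print(rect(Q[g]),np.percentile(Q[g][:,2],[2,50,98]),Q[g][:,:2].min(0),Q[g][:,:2].max(0))
"
```

```text
top 366 [609.4 317.6   4.5] (array([605.4, 312.2]), array([66. , 55.6]), -1.3)
black (array([609.8, 315.9]), array([79.5, 62.8]), 1.7) [ 1.2  6.1 12.8]
side 360 [610.9 316.4   4. ] (array([608.7, 318.4]), array([80.1, 60.6]), 0.1)
black (array([610. , 316.7]), array([80.8, 64. ]), 3.0) [ 0.9  6.2 11.2]
(array([ 1.2, -1.5]), array([55.5, 39.6]), 0.9) [-31.22593681 -29.74043848 -23.13640964] [-26.66048778 -21.05681636] [28.77587551 18.59378075]
```

Emit:
send_rows([
  [[-1.5,0.2,0,0.01,0],[-2,0.4,0.2,0,0],[-1.2,0.2,1,0,0],[0,0,2,0,0],[0,0,2,0,0],[0,0,1,0,0],[0,0,0,0,0]],
])

```text
clock: 6.83
position: [599.2, 312.5, 83.6]
ee_rot: [-0.014, 1.0, 0.001, 0.002]
contact_force: [0.3, 0.0, -0.8]
gripper_width: 38.5
```

```bash
python3 -c "
from h import *
plan(611,316,54,92)"
```

```text
t 6.8333 pos [599.2 312.5  83.6] close 91.6 turn -0.007 shift [-1.18  0.3   2.97] F [ 0.3  0.  -0.8] w 38.5 tilt [0.0044 0.0029] j6 -2.26
```

Emit:
send_rows([
  [[-0.8,0.3,0,-0.007,0],[-0.5,0.1,0.5,0,0],[0,0,0.5,0,0],[0,0,0.3,0,0],[0,0,0,0,0]],
])

```text
clock: 7.25
position: [613.3, 317.9, 73.3]
ee_rot: [-0.019, 1.0, 0.002, 0.004]
contact_force: [0.2, 0.9, -1.6]
gripper_width: 38.6
```

```bash
python3 -c "
from h import *
plan(611,316,54,92)"
```

```text
t 7.25 pos [613.3 317.9  73.3] close 92.1 turn 0.002 shift [ 0.25 -0.19  1.93] F [ 0.2  0.9 -1.6] w 38.6 tilt [0.0077 0.0049] j6 -2.25
```

Emit:
send_rows([
  [[0.2,-0.2,0.4,0,0],[0,0,0.5,0,0],[0,0,0.4,0,0],[0,0,0.3,0,0],[0,0,0,0,0],[0,0,0,0,0]],
])

```text
clock: 7.75
position: [611.3, 315.8, 56.7]
ee_rot: [-0.019, 1.0, 0.003, 0.004]
contact_force: [-0.5, 0.1, -2.1]
gripper_width: 38.3
```

```bash
python3 -c "
from h import *
plan(611,316,54,92)"
```

```text
t 7.75 pos [611.3 315.8  56.7] close 92.2 turn 0.003 shift [0.03 0.02 0.27] F [-0.5  0.1 -2.1] w 38.3 tilt [0.0087 0.0057] j6 -2.25
```

Emit:
send_rows([
  [[0,0,0.2,0,0],[0,0,0.15,0,0],[0,0,0,0,0],[0,0,0,0,0]],
])

```text
clock: 8.08
position: [611.6, 316.1, 53.1]
ee_rot: [-0.019, 1.0, 0.003, 0.005]
contact_force: [-0.2, 0.5, -1.4]
gripper_width: 37.8
```

```bash
python3 -c "
from h import *
plan(611,316,54,92)"
```

```text
t 8.0833 pos [611.6 316.1  53.1] close 92.2 turn 0.003 shift [ 0.06 -0.   -0.09] F [-0.2  0.5 -1.4] w 37.8 tilt [0.0095 0.0061] j6 -2.25
```

Emit:
send_rows([
  [[0,0,0.1,0,0],[0,0,0.05,0,0],[0,0,0,0,0],[0,0,0,0,0]],
])

```text
clock: 8.42
position: [612.1, 316.4, 53.1]
ee_rot: [-0.019, 1.0, 0.003, 0.006]
contact_force: [0.1, 0.4, -1.8]
gripper_width: 38.1
```

```bash
python3 -c "
from h import *
plan(611,316,54,92)"
```

```text
t 8.4167 pos [612.1 316.4  53.1] close 92.2 turn 0.003 shift [ 0.11 -0.04 -0.09] F [ 0.1  0.4 -1.8] w 38.1 tilt [0.011  0.0069] j6 -2.25
```

Emit:
send_rows([
  [[0.05,0,0.25,0,0],[0,0,0.1,0,0],[0,0,0,0,0]],
])

```text
clock: 8.67
position: [612.8, 317.0, 53.1]
ee_rot: [-0.02, 1.0, 0.004, 0.007]
contact_force: [-0.4, 0.3, -0.4]
gripper_width: 37.9
```

```bash
python3 -c "
from h import *
plan(611,316,54,92)"
```

```text
t 8.6667 pos [612.8 317.   53.1] close 92.3 turn 0.005 shift [ 0.18 -0.09 -0.09] F [-0.4  0.3 -0.4] w 37.9 tilt [0.0146 0.0078] j6 -2.25
```

Emit:
send_rows([
  [[0.2,-0.1,-0.05,0,0],[0,0,0,0,0.75],[0,0,0,0,0.75],[0,0,0,0,0.75],[0,0,0,0,0.75],[0,0,-1.5,0,0.75],[0,0,-3,0,0.75],[0,0,-3,0,0.75],[0,0,-3,0,0.75],[0,0,-2,0,0.75]],
])

```text
clock: 9.5
position: [606.0, 312.5, 173.7]
ee_rot: [-0.019, 1.0, -0.001, 0.0]
contact_force: [1.1, -0.5, 0.5]
gripper_width: 64.3
```

Emit:
send_rows([
  [[3,0,0,0,1],[3.5,0,0,0,1],[3.5,0,0,0,1],[1.5,0,0,0,1],[0,0,0,0,1]],
])

```text
clock: 9.92
position: [491.9, 309.5, 180.3]
ee_rot: [-0.018, 1.0, 0.004, 0.007]
contact_force: [-0.4, -0.6, 0.3]
gripper_width: 85.5
```

```bash
python3 -c "
from h import *
plan(431,304,150,92)
shot('wrist','w3')"
```

```text
t 9.9167 pos [491.9 309.5 180.3] close 92.1 turn 0.001 shift [ 6.15 -0.36  2.93] F [-0.4 -0.6  0.3] w 85.5 tilt [0.0148 0.008 ] j6 -2.38
```

View pics/w3.png

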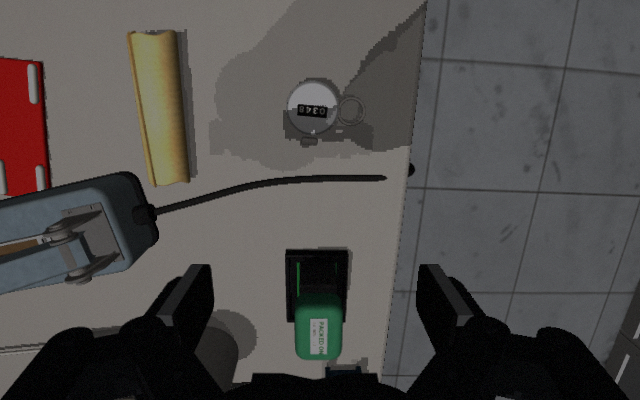

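Wrist view: the stamp stands upright in the dock, with its cap at (319,330). The counter drum's top is centred at (314,106) with its lever at (309,142), and the wafer runs from (152,32) to (167,184).

```bash
python3 -c "
from h import *
P,c=cloud('wrist','w3',(280,240,360,365))
g=(c[:,1]>c[:,2]*1.4)&(c[:,1]>40)&(P[:,2]>60);print('cap',rect(P[g]),np.percentile(P[g][:,2],[50,95]))
k=(c.max(1)<70)&(P[:,2]<25);print('dock',rect(P[k]),P[k].min(0),P[k].max(0))
P,c=cloud('wrist','w3',(270,60,350,150))
t=P[(P[:,2]>20)];print('drum',cv2.minEnclosingCircle(t[:,:2].astype(np.float32)),np.percentile(t[:,2],[50,95]), len(t))
l=P[(P[:,2]>7)&(P[:,2]<20)&(P[:,0]>450)];print('lever',l.mean(0),len(l))
P,c=cloud('wrist','w3',(110,15,205,200))
t=P[(P[:,2]>22)];print('wafer',rect(t),np.percentile(t[:,2],[50,98]))
"
```

```text
cap (array([608.7, 316.2]), array([54.9, 38.8]), 1.2) [82.47093158 83.6874871 ]
dock (array([646.4, 320.1]), array([156.8,  73. ]), 8.7) [569.37034214 282.65178223  -2.60129853] [718.87241418 367.94081995  24.98114829]
drum ((432.88372802734375, 305.0283203125), 22.172470092773438) [24.02987621 25.31644102] 2289
lever [461.03533268 303.430812    15.59097808] 125
wafer (array([449.7, 163.1]), array([141.3,  80. ]), 7.7) [32.00038547 39.5941044 ]
```

```bash
python3 -c "
from h import *
for n,bs in (('w3',[(150,255,215,395),(412,255,480,395)]),('w2',[(220,245,262,395),(368,245,410,395)]),('w1',[(150,255,215,395),(412,255,480,395)])):
  for b in bs:
    P,c=cloud('wrist',n,b);f=np.load('pics/'+n+'.npz');M=R.from_quat(f['q']).as_matrix();Q=(P-f['p'])@M
    Q=Q[(Q[:,2]<15)&(abs(Q[:,0])<40)];print(n,len(Q),np.percentile(Q[:,2],[50,90,97,99.5]).round(1))
plan(432.5,304.7,60,92)
"
```

```text
w3 6779 [-50.3 -24.1 -17.3 -13.4]
w3 6830 [-50.7 -24.  -17.3 -13.6]
w2 5184 [-56.4 -24.  -13.   -7.3]
w2 5170 [-56.3 -24.6 -13.2  -7.2]
w1 6777 [-50.4 -24.  -17.5 -13.6]
w1 6834 [-50.6 -24.1 -17.5 -13.6]
t 9.9667 pos [493.  309.7 180.4] close 92.0 turn 0.001 shift [ 6.26 -0.38 11.94] F [ 0.5 -0.7  0.6] w 85.5 tilt [0.0155 0.0083] j6 -2.38
```

Emit:
send_rows([
  [[1.5,-0.1,0,0,1],[2.5,-0.1,1,0,1],[2,-0.1,2.5,0,1],[0,0,3,0,1],[0,0,3,0,1],[0,0,2,0,1],[0,0,0.5,0,1],[0,0,0,0,1]],
])

```text
clock: 10.63
position: [444.1, 311.1, 58.3]
ee_rot: [-0.017, 1.0, 0.009, 0.014]
contact_force: [-0.1, -0.4, 0.3]
gripper_width: 85.3
```

```bash
python3 -c "
from h import *
plan(432.5,304.7,60,92)
plan(432.5,304.7,-2,92)"
```

```text
t 10.6333 pos [444.1 311.1  58.3] close 92.0 turn -0.001 shift [ 1.18 -0.6  -0.21] F [-0.1 -0.4  0.3] w 85.3 tilt [0.0279 0.0175] j6 -2.47
t 10.6333 pos [444.1 311.1  58.3] close 92.0 turn -0.001 shift [ 1.36 -0.7   5.98] F [-0.1 -0.4  0.3] w 85.3 tilt [0.0279 0.0175] j6 -2.47
```

Emit:
send_rows([
  [[1,-0.5,0,0,1],[0.4,-0.3,1,0,1],[0,0,1.5,0,1],[0,0,1,0,1],[0,0,0,0,1]],
])

```text
clock: 11.05
position: [438.1, 307.7, 26.3]
ee_rot: [-0.017, 1.0, 0.012, 0.018]
contact_force: [-0.1, 0.5, 0.7]
gripper_width: 85.7
```

```bash
python3 -c "
from h import *
plan(432.5,304.7,-2,92)"
```

```text
t 11.05 pos [438.1 307.7  26.3] close 91.9 turn -0.001 shift [ 0.67 -0.35  2.8 ] F [-0.1  0.5  0.7] w 85.7 tilt [0.0365 0.0253] j6 -2.48
```

Emit:
send_rows([
  [[0,0,-1,0,1],[0,0,-1,0,1],[0,0,-1,0,1],[0,0,-1,0,1],[0,0,-1,0,1],[0,0,-1,0,1],[0,0,-1,0,1],[0,0,-1,0,1]],
])

```text
clock: 11.72
position: [440.1, 308.9, 120.9]
ee_rot: [-0.017, 0.999, 0.016, 0.023]
contact_force: [0.3, 0.3, 0.1]
gripper_width: 85.6
```

```bash
python3 -c "
from h import *
plan(432.5,304.7,-2,92)"
```

```text
t 11.7167 pos [440.1 308.9 120.9] close 92.0 turn -0.001 shift [ 1.35 -0.78 12.23] F [0.3 0.3 0.1] w 85.6 tilt [0.0455 0.0331] j6 -2.48
```

Emit:
send_rows([
  [[0,0,0,0,1],[0,0,0,0,1],[0,0,0,0,1],[0,0,0,0,1],[0,0,0,0,1],[0,0,0,0,1]],
])

```text
clock: 12.22
position: [442.4, 310.8, 127.7]
ee_rot: [-0.017, 0.999, 0.02, 0.027]
contact_force: [0.3, 0.8, 0.4]
gripper_width: 85.4
```

```bash
python3 -c "
from h import *
plan(432.5,304.7,-2,92)"
```

```text
t 12.2167 pos [442.4 310.8 127.7] close 92.0 turn -0.0 shift [ 1.72 -1.1  12.86] F [0.3 0.8 0.4] w 85.4 tilt [0.0533 0.0418] j6 -2.48
```

Emit:
send_rows([
  [[0,0,0,0,1],[0,0,0,0,1],[0,0,0,0,1],[0,0,0,0,1]],
])

```text
clock: 12.55
position: [441.9, 310.2, 125.9]
ee_rot: [-0.017, 0.999, 0.019, 0.026]
contact_force: [0.2, 0.2, 0.9]
gripper_width: 85.5
```

```bash
python3 -c "
from h import *
plan(432.5,304.7,-2,92);s=arm.read_state();print(s['joints'].round(4),s['joint_efforts'].round(2))"
```

```text
t 12.55 pos [441.9 310.2 125.9] close 92.0 turn -0.0 shift [ 1.62 -0.99 12.7 ] F [0.2 0.2 0.9] w 85.5 tilt [0.0508 0.0387] j6 -2.48
[ 0.9223  0.3159 -0.4018  0.024  -0.7917 -2.4758] [ -0.   -32.34  15.47   3.42   0.12   0.  ]
```

Emit:
send_rows([
  [[-3,0,0,0,1],[-3,0,0,0,1],[-3,0,0,0,1]],
])

```text
clock: 12.8
position: [528.5, 312.3, 129.9]
ee_rot: [-0.02, 0.999, 0.018, 0.023]
contact_force: [0.4, 0.7, 0.0]
gripper_width: 85.4
```

```bash
python3 -c "
from h import *
plan(432.5,304.7,-2,92);s=arm.read_state();print(s['joints'].round(4),s['joint_efforts'].round(2))"
```

```text
t 12.8 pos [528.5 312.3 129.9] close 92.3 turn 0.005 shift [10.24 -0.87 12.7 ] F [0.4 0.7 0. ] w 85.4 tilt [0.0458 0.0359] j6 -2.34
[ 0.8009  0.4263 -0.2055  0.0102 -0.8813 -2.3384] [  0.78 -41.34  14.5    3.61   0.31  -0.32]
```

Emit:
send_rows([
  [[0,0,0,0,1],[0,0,0,0,1],[0,0,0,0,1],[0,0,0,0,1]],
])

```text
clock: 13.13
position: [533.2, 312.2, 128.4]
ee_rot: [-0.018, 0.999, 0.017, 0.024]
contact_force: [-0.1, 0.1, -0.0]
gripper_width: 85.7
```

```bash
python3 -c "
from h import *
plan(432.5,304.7,-2,92);s=arm.read_state();print(s['joints'].round(4),s['joint_efforts'].round(2))"
```

```text
t 13.1333 pos [533.2 312.2 128.4] close 92.1 turn 0.001 shift [10.71 -0.83 12.51] F [-0.1  0.1 -0. ] w 85.7 tilt [0.047  0.0354] j6 -2.34
[ 0.7956  0.4337 -0.1982  0.0115 -0.8808 -2.3379] [ -0.23 -39.05  16.74   3.7    0.13   0.  ]
```

Emit:
send_rows([
  [[0,0,0,0,1],[0,0,0,0,1],[0,0,0,0,1],[0,0,0,0,1],[0,0,0,0,1],[0,0,0,0,1],[0,0,0,0,1],[0,0,0,0,1],[0,0,0,0,1],[0,0,0,0,1]],
])

```text
clock: 13.97
position: [529.9, 312.6, 129.3]
ee_rot: [-0.02, 0.999, 0.017, 0.024]
contact_force: [-0.4, 0.5, -0.3]
gripper_width: 85.2
```

```bash
python3 -c "
from h import *
plan(432.5,304.7,-2,92);s=arm.read_state();print(s['joints'].round(4),s['joint_efforts'].round(2))"
```

```text
t 13.9667 pos [529.9 312.6 129.3] close 92.3 turn 0.005 shift [10.37 -0.89 12.63] F [-0.4  0.5 -0.3] w 85.2 tilt [0.0464 0.0356] j6 -2.34
[ 0.8     0.4288 -0.2036  0.0111 -0.8806 -2.3385] [ 2.000e-02 -3.907e+01  1.650e+01  3.650e+00  1.100e-01  0.000e+00]
```

Emit:
send_rows([
  [[3,0,0,0,1],[3,0,0,0,1],[3,0,0,0,1],[0.5,0,0,0,1]],
])

```text
clock: 14.3
position: [434.5, 308.4, 123.4]
ee_rot: [-0.017, 0.999, 0.017, 0.024]
contact_force: [-0.1, -0.1, -0.2]
gripper_width: 85.2
```

```bash
python3 -c "
from h import *
plan(432.5,304.7,-2,92);s=arm.read_state();print(s['joints'].round(4),s['joint_efforts'].round(2))"
```

```text
t 14.3 pos [434.5 308.4 123.4] close 92.0 turn 0.001 shift [ 0.82 -0.79 12.49] F [-0.1 -0.1 -0.2] w 85.2 tilt [0.0477 0.0355] j6 -2.48
[ 0.9319  0.3103 -0.4185  0.0242 -0.7852 -2.4847] [  0.15 -32.07  15.72   3.46   0.21  -0.11]
```

Emit:
send_rows([
  [[0,0,0,0,1],[0,0,0,0,1],[0,0,0,0,1],[0,0,0,0,1],[0,0,0,0,1],[0,0,0,0,1],[0,0,0,0,1],[0,0,0,0,1],[0,0,0,0,1],[0,0,0,0,1]],
])

```text
clock: 15.13
position: [437.9, 309.7, 124.0]
ee_rot: [-0.017, 0.999, 0.018, 0.025]
contact_force: [-0.0, 0.8, 0.6]
gripper_width: 85.3
```

```bash
python3 -c "
from h import *
plan(432.5,304.7,-2,92);s=arm.read_state();print(s['joints'].round(4),s['joint_efforts'].round(2))"
```

```text
t 15.1333 pos [437.9 309.7 124. ] close 92.0 turn -0.0 shift [ 1.2  -0.92 12.53] F [-0.   0.8  0.6] w 85.3 tilt [0.0503 0.0373] j6 -2.48
[ 0.9284  0.3135 -0.412   0.0253 -0.7855 -2.4828] [-1.000e-02 -3.207e+01  1.539e+01  3.400e+00  1.200e-01 -0.000e+00]
```

Emit:
send_rows([
  [[0,0,1,0,1],[0,0,1,0,1]],
])

```text
clock: 15.3
position: [440.0, 311.6, 105.1]
ee_rot: [-0.017, 0.999, 0.02, 0.027]
contact_force: [0.1, -0.4, 0.3]
gripper_width: 85.5
```

Emit:
send_rows([
  [[0,0,1,0,1],[0,0,1,0,1]],
])

```text
clock: 15.47
position: [441.1, 312.5, 83.5]
ee_rot: [-0.017, 0.999, 0.02, 0.027]
contact_force: [0.2, -0.6, -0.3]
gripper_width: 85.9
```

Emit:
send_rows([
  [[0,0,1,0,1],[0,0,1,0,1]],
])

```text
clock: 15.63
position: [441.8, 313.1, 61.3]
ee_rot: [-0.017, 0.999, 0.02, 0.027]
contact_force: [-0.4, 0.0, -0.4]
gripper_width: 85.4
```

Emit:
send_rows([
  [[0,0,0,0,1],[0,0,0,0,1]],
])

```text
clock: 15.8
position: [440.5, 311.5, 57.8]
ee_rot: [-0.017, 0.999, 0.018, 0.025]
contact_force: [1.2, -0.4, 0.0]
gripper_width: 85.6
```

Emit:
send_rows([
  [[0,0,0,0,1],[0,0,0,0,1]],
])

```text
clock: 15.97
position: [440.5, 311.5, 57.7]
ee_rot: [-0.017, 0.999, 0.018, 0.025]
contact_force: [0.4, 0.6, 0.2]
gripper_width: 85.6
```

```bash
python3 -c "
from h import *
plan(432.5,304.7,-2,92);s=arm.read_state();print(s['joints'].round(4),s['joint_efforts'].round(2))"
```

```text
t 15.9667 pos [440.5 311.5  57.7] close 92.0 turn -0.0 shift [ 1.12 -0.86  5.9 ] F [0.4 0.6 0.2] w 85.6 tilt [0.0489 0.036 ] j6 -2.49
[ 0.9262  0.411  -0.4745  0.0297 -0.6273 -2.4868] [-1.000e-02 -3.440e+01  1.293e+01  2.850e+00  1.100e-01 -0.000e+00]
```

Emit:
send_rows([
  [[0,0,-4,0,1],[0,0,-4,0,1],[0,0,-4,0,1],[0,0,0,0,1],[0,0,0,0,1],[0,0,0,0,1]],
])

```text
clock: 16.47
position: [435.2, 307.7, 184.4]
ee_rot: [-0.017, 0.999, 0.018, 0.026]
contact_force: [-0.6, -1.2, 0.8]
gripper_width: 85.0
```

```bash
python3 -c "
from h import *
plan(432.5,304.7,-2,92)"
```

```text
t 16.4667 pos [435.2 307.7 184.4] close 92.0 turn 0.0 shift [ 1.25 -0.95 18.58] F [-0.6 -1.2  0.8] w 85.0 tilt [0.0509 0.0372] j6 -2.48
```

Emit:
send_rows([
  [[0,0,1,0,1],[0,0,1,0,1],[0,0,1,0,1],[0,0,1,0,1],[0,0,1,0,1],[0,0,1,0,1],[0,0,1,0,1],[0,0,0,0,1],[0,0,0,0,1],[0,0,0,0,1]],
])

```text
clock: 17.3
position: [433.5, 303.9, 96.3]
ee_rot: [-0.016, 1.0, 0.01, 0.018]
contact_force: [0.9, -0.3, -0.0]
gripper_width: 85.5
```

```bash
python3 -c "
from h import *
plan(432.5,304.7,-2,92)"
```

```text
t 17.3 pos [433.5 303.9  96.3] close 91.9 turn -0.002 shift [ 0.45 -0.1   9.82] F [ 0.9 -0.3 -0. ] w 85.5 tilt [0.0354 0.0199] j6 -2.48
```

Emit:
send_rows([
  [[0,0,-0.5,0,1],[0,0,-0.5,0,1],[0,0,-0.5,0,1],[0,0,-0.5,0,1],[0,0,-0.5,0,1],[0,0,-0.5,0,1],[0,0,-0.5,0,1],[0,0,0,0,1],[0,0,0,0,1],[0,0,0,0,1]],
])

```text
clock: 18.13
position: [433.3, 304.5, 138.9]
ee_rot: [-0.016, 1.0, 0.013, 0.021]
contact_force: [0.3, -0.2, 0.1]
gripper_width: 85.4
```

```bash
python3 -c "
from h import *
plan(432.5,304.7,-2,92)"
```

```text
t 18.1333 pos [433.3 304.5 138.9] close 91.9 turn -0.002 shift [ 0.66 -0.32 14.08] F [ 0.3 -0.2  0.1] w 85.4 tilt [0.0406 0.0262] j6 -2.48
```

Emit:
send_rows([
  [[0,0,3,0,1],[0,0,3,0,1],[0,0,0,0,1],[0,0,0,0,1],[0,0,0,0,1]],
])

```text
clock: 18.55
position: [436.9, 307.1, 79.2]
ee_rot: [-0.017, 1.0, 0.014, 0.022]
contact_force: [-0.4, -0.5, -0.4]
gripper_width: 85.2
```

```bash
python3 -c "
from h import *
plan(432.5,304.7,-2,92)"
```

```text
t 18.55 pos [436.9 307.1  79.2] close 91.9 turn -0.001 shift [ 0.81 -0.44  8.08] F [-0.4 -0.5 -0.4] w 85.2 tilt [0.0431 0.028 ] j6 -2.49
```

Emit:
send_rows([
  [[0,0,-4,0,1],[0,0,-4,0,1],[0,0,-4,0,1],[0,0,0,0,1],[0,0,0,0,1],[0,0,0,0,1]],
])

```text
clock: 19.05
position: [433.3, 304.8, 211.7]
ee_rot: [-0.017, 0.999, 0.016, 0.025]
contact_force: [-0.3, -0.8, -0.3]
gripper_width: 85.6
```

Emit:
send_rows([
  [[0,0,1,0,1],[0,0,1,0,1],[0,0,1,0,1],[0,0,1,0,1],[0,0,1,0,1],[0,0,1,0,1],[0,0,1,0,1],[0,0,0,0,1],[0,0,0,0,1],[0,0,0,0,1]],
])

```text
clock: 19.88
position: [432.1, 301.4, 126.5]
ee_rot: [-0.016, 1.0, 0.009, 0.018]
contact_force: [0.1, 0.4, -0.4]
gripper_width: 85.3
```

```bash
python3 -c "
from h import *
plan(432.5,304.7,-2,92)"
```

```text
t 19.8833 pos [432.1 301.4 126.5] close 91.9 turn -0.002 shift [ 0.42  0.11 12.85] F [ 0.1  0.4 -0.4] w 85.3 tilt [0.0361 0.0181] j6 -2.48
```

Emit:
send_rows([
  [[0,0,-4,0,1],[0,0,-4,0,1],[0,0,0,0,1],[0,0,0,0,1],[0,0,0,0,1]],
])

```text
clock: 20.3
position: [429.2, 299.6, 209.2]
ee_rot: [-0.017, 1.0, 0.008, 0.018]
contact_force: [0.9, 0.7, -0.0]
gripper_width: 85.2
```

```bash
python3 -c "
from h import *
plan(432.5,304.7,-2,92)"
```

```text
t 20.3 pos [429.2 299.6 209.2] close 91.9 turn -0.002 shift [ 0.41  0.19 21.13] F [ 0.9  0.7 -0. ] w 85.2 tilt [0.0353 0.0159] j6 -2.48
```

Emit:
send_rows([
  [[0,0,1,0,1],[0,0,1,0,1],[0,0,1,0,1],[0,0,1,0,1],[0,0,1,0,1],[0,0,1,0,1],[0,0,1,0,1],[0,0,0,0,1],[0,0,0,0,1],[0,0,0,0,1]],
])

```text
clock: 21.13
position: [426.9, 295.1, 123.1]
ee_rot: [-0.016, 1.0, 0.001, 0.011]
contact_force: [0.7, -0.1, -0.1]
gripper_width: 85.4
```

```bash
python3 -c "
from h import *
plan(432.5,304.7,-2,92)"
```

```text
t 21.1333 pos [426.9 295.1 123.1] close 91.8 turn -0.004 shift [-0.31  0.92 12.52] F [ 0.7 -0.1 -0.1] w 85.4 tilt [0.0221 0.0021] j6 -2.48
```

Emit:
send_rows([
  [[-0.3,0.8,0,0,1],[0,0.2,0.5,0,1],[0,0,1,0,1],[0,0,1,0,1],[0,0,1,0,1],[0,0,1,0,1],[0,0,1,0,1],[0,0,0.5,0,1],[0,0,0,0,1],[0,0,0,0,1]],
])

```text
clock: 21.97
position: [434.7, 312.5, 63.4]
ee_rot: [-0.017, 1.0, 0.006, 0.015]
contact_force: [-0.6, -0.4, 1.0]
gripper_width: 84.9
```

```bash
python3 -c "
from h import *
plan(432.5,304.7,-2,92)"
```

```text
t 21.9667 pos [434.7 312.5  63.4] close 91.9 turn -0.001 shift [ 0.44 -0.84  6.52] F [-0.6 -0.4  1. ] w 84.9 tilt [0.0302 0.0116] j6 -2.5
```

Emit:
send_rows([
  [[0.2,-0.4,0,0,1],[0.2,-0.4,0.5,0,1],[0,0,1,0,1],[0,0,1,0,1],[0,0,0.7,0,1],[0,0,0,0,1],[0,0,0,0,1]],
])

```text
clock: 22.55
position: [432.5, 304.9, 30.7]
ee_rot: [-0.017, 1.0, 0.008, 0.017]
contact_force: [0.5, -0.7, 0.1]
gripper_width: 85.4
```

```bash
python3 -c "
from h import *
plan(432.5,304.7,-2,92)"
```

```text
t 22.55 pos [432.5 304.9  30.7] close 91.9 turn -0.001 shift [ 0.11 -0.07  3.27] F [ 0.5 -0.7  0.1] w 85.4 tilt [0.0336 0.0158] j6 -2.49
```

Emit:
send_rows([
  [[0.1,0,0.5,0,1],[0,0,1,0,1],[0,0,0.9,0,1],[0,0,0.4,0,1],[0,0,0,0,1],[0,0,0,0,1]],
])

```text
clock: 23.05
position: [432.7, 305.7, -0.2]
ee_rot: [-0.017, 1.0, 0.008, 0.017]
contact_force: [-0.5, -0.5, -0.5]
gripper_width: 85.2
```

```bash
python3 -c "
from h import *
plan(432.5,304.7,-2,92)"
```

```text
t 23.05 pos [ 4.327e+02  3.057e+02 -2.000e-01] close 91.9 turn -0.001 shift [ 0.03 -0.1   0.17] F [-0.5 -0.5 -0.5] w 85.2 tilt [0.034  0.0162] j6 -2.5
```

Emit:
send_rows([
  [[0,0,0.25,0,1],[0,0,0,0,0],[0,0,0,0,0],[0,0,0,0,0],[0,0,0,0,0],[0,0,0,0,0],[0,0,0,0,0],[0,0,0,0,0]],
])

```text
clock: 23.72
position: [433.4, 304.5, 0.1]
ee_rot: [-0.017, 1.0, 0.007, 0.017]
contact_force: [-0.5, 0.3, -0.6]
gripper_width: 42.4
```

```bash
python3 -c "
from h import *
plan(432.5,304.7,-2,92)
plan(482.4,-104.2,90,92)"
```

```text
t 23.7167 pos [4.334e+02 3.045e+02 1.000e-01] close 92.0 turn -0.0 shift [0.09 0.02 0.21] F [-0.5  0.3 -0.6] w 42.4 tilt [0.0347 0.0143] j6 -2.5
t 23.7167 pos [4.334e+02 3.045e+02 1.000e-01] close 92.0 turn -0.0 shift [ -3.81 -40.89  -9.4 ] F [-0.5  0.3 -0.6] w 42.4 tilt [0.0347 0.0143] j6 -2.5
```

Emit:
send_rows([
  [[0,0,-2,0,0],[0,0,-4,0,0],[0,0,-4,0,0],[0,-1,-1,0,0],[0,-3,0,0,0],[0,-3.8,0,0,0],[0,-3.8,0,0,0],[0,-3.8,0,0,0],[0,-3.8,0,0,0],[0,-3.8,0,0,0]],
])

```text
clock: 24.55
position: [439.7, 73.1, 111.2]
ee_rot: [-0.024, 0.999, 0.009, 0.021]
contact_force: [0.9, 0.4, -1.0]
gripper_width: 42.4
```

```bash
python3 -c "
from h import *
plan(482.4,-104.2,90,92)"
```

```text
t 24.55 pos [439.7  73.1 111.2] close 92.8 turn 0.014 shift [ -3.57 -17.9    1.95] F [ 0.9  0.4 -1. ] w 42.4 tilt [0.0411 0.02  ] j6 -2.06
```

Emit:
send_rows([
  [[-0.5,-3.5,0,0,0],[-1,-3.5,0,0,0],[-1,-3.5,0,0,0],[-0.7,-3,0,0,0],[-0.3,-1.5,0,0,0],[0,-0.5,0,0,0],[0,0,0,0,0],[0,0,0,0,0]],
])

```text
clock: 25.22
position: [479.2, -94.3, 107.4]
ee_rot: [-0.019, 1.0, 0.01, 0.02]
contact_force: [-0.9, -0.3, 0.4]
gripper_width: 42.8
```

```bash
python3 -c "
from h import *
plan(482.4,-104.2,90,92)
shot('wrist','w4')"
```

```text
t 25.2167 pos [479.2 -94.3 107.4] close 92.2 turn 0.004 shift [-0.21 -1.04  1.73] F [-0.9 -0.3  0.4] w 42.8 tilt [0.0395 0.0209] j6 -1.64
```

View pics/w4.png

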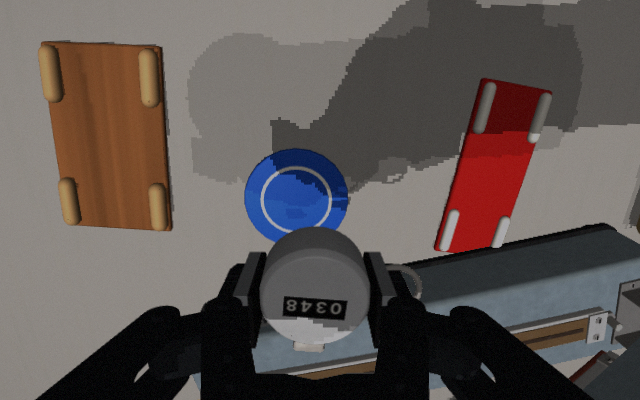

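Wrist view: the drum is held level between the pads at about (315,287). The pad ring centre is near (296,200), the cradle spans (40,42) to (170,230), and the red rest spans (482,80) to (505,250).

```bash
cat >> h.py <<'E'
def circ(P):
    A=np.c_[2*P[:,:2],np.ones(len(P))];x=np.linalg.lstsq(A,(P[:,:2]**2).sum(1),rcond=None)[0]
    return x[:2].round(1),np.sqrt(x[2]+x[0]**2+x[1]**2).round(1)
E
python3 -c "
from h import *
print('ringctr px',meas('wrist','w4',[(296,200.5)]),meas('wrist','w4',[(296,200.5),(246,196),(348,196),(297,148)],5))
P,c=cloud('wrist','w4',(235,140,360,250))
g=(c[:,0]>c[:,2]*2)&(c[:,0]>c[:,1]*1.3)&(P[:,2]<15)
b=P[g];print('pad pts',len(b),np.median(b[:,2]))
# outer boundary points
h=cv2.convexHull(b[:,:2].astype(np.float32))[:,0];h=h[h[:,0]<498];print('pad',circ(h))
P,c=cloud('wrist','w4',(250,220,380,350))
f=np.load('pics/w4.npz');M=R.from_quat(f['q']).as_matrix();Q=(P-f['p'])@M
d=P[(Q[:,2]<-18)&(Q[:,2]>-34)&(abs(Q[:,1])<21)];print('drum hull',cv2.minEnclosingCircle(d[:,:2].astype(np.float32)),np.percentile(d[:,2],[5,50,95]))
a=np.linalg.lstsq(np.c_[d[:,:2],np.ones(len(d))],d[:,2],rcond=None)[0];print('slope',a)
for nm,b,f in (('cradle',(25,30,185,240),lambda P,c:(P[:,2]>4)&(P[:,2]<11)),('rest',(420,65,565,262),lambda P,c:(c[:,2]>2.5*c[:,1])&(P[:,2]<20))):
    P,c=cloud('wrist','w4',b);k=f(P,c);print(nm,rect(P[k]),np.median(P[k][:,2]))
"
```

```text
ringctr px [[ 484.5 -107.     4.9]] [[ 484.5 -107.     5. ]
 [ 482.3 -142.9    5. ]
 [ 479.8  -69.6    5. ]
 [ 446.1 -107.2    5. ]]
pad pts 6462 4.557535308213673
pad (array([ 484.4, -107. ]), np.float64(37.4))
drum hull ((482.12744140625, -94.76715850830078), 25.89704704284668) [128.38633837 132.93844541 134.17203465]
slope [7.03981403e-02 2.70216498e-02 1.01730923e+02]
cradle (array([ 446.2, -237.8]), array([129.8,  80.7]), -1.6) 5.302581714752819
rest (array([456.3,  27.8]), array([126.2, 102.5]), 15.8) 4.9398601924646925
```

```bash
python3 -c "
from h import *
for n,b in(('side',(325,203,365,228)),('top',(318,192,356,230))):
    P,c=cloud(n,n+'0',b); g=(c[:,0]>c[:,2]*1.8)&(P[:,2]<15); h=cv2.convexHull(P[g][:,:2].astype(np.float32))[:,0]; print(n,g.sum(),np.median(P[g],0).round(1),circ(h),cv2.minEnclosingCircle(h))
P,c=cloud('wrist','w4',(250,220,380,350))
f=np.load('pics/w4.npz');M=R.from_quat(f['q']).as_matrix();Q=(P-f['p'])@M
k=(Q[:,2]<-20)&(Q[:,2]>-34)&(abs(Q[:,1])<21)&(Q[:,0]>-14);h=cv2.convexHull(P[k][:,:2].astype(np.float32))[:,0]
h=h[h[:,0]<475];print('drum',circ(h),len(h))
k=(Q[:,2]<-20)&(Q[:,2]>-34)&(abs(Q[:,1])<30);h=cv2.convexHull(Q[k][:,:2].astype(np.float32))[:,0];h=h[h[:,0]>5];print('drum tool frame',circ(h),len(h),Q[k][:,:2].max(0))
"
```

```text
side 254 [ 481.5 -102.8    4.2] (array([ 483.6, -106.8]), np.float64(38.3)) ((486.2866516113281, -109.88164520263672), 44.32965850830078)
top 566 [ 482.6 -104.5    5.6] (array([ 482.4, -104.7]), np.float64(37.1)) ((482.18682861328125, -104.88983917236328), 37.815635681152344)
drum (array([480.9, -94.6]), np.float64(24.5)) 19
drum tool frame (array([-12. ,  -1.4]), np.float64(33.6)) 14 [21.85455027 23.36900504]
```

Emit:
send_rows([
  [[-0.3,-0.7,0,0,0],[-0.2,-0.4,0.5,0,0],[0,0,1,0,0],[0,0,1,0,0],[0,0,1,0,0],[0,0,1,0,0],[0,0,0.5,0,0],[0,0,0,0,0],[0,0,0,0,0]],
])

```text
clock: 26.02
position: [488.9, -99.0, 54.9]
ee_rot: [-0.026, 0.999, 0.01, 0.021]
contact_force: [-0.0, 0.6, -0.4]
gripper_width: 42.3
```

```bash
python3 -c "
from h import *
plan(484,-106,6,92)"
```

```text
t 26.0167 pos [488.9 -99.   54.9] close 93.0 turn 0.018 shift [ 0.73 -0.78  4.85] F [-0.   0.6 -0.4] w 42.3 tilt [0.042  0.0218] j6 -1.61
```

Emit:
send_rows([
  [[0.4,-0.6,0,0,0],[0.2,-0.4,0.5,0,0],[0,0,1,0,0],[0,0,0.9,0,0],[0,0,0.5,0,0],[0,0,0,0,0],[0,0,0,0,0]],
])

```text
clock: 26.6
position: [485.6, -110.3, 25.6]
ee_rot: [-0.026, 0.999, 0.01, 0.024]
contact_force: [-0.3, -0.3, -1.3]
gripper_width: 42.3
```

```bash
python3 -c "
from h import *
plan(484,-106,6,92)"
```

```text
t 26.6 pos [ 485.6 -110.3   25.6] close 93.1 turn 0.018 shift [0.24 0.39 1.96] F [-0.3 -0.3 -1.3] w 42.3 tilt [0.0472 0.0219] j6 -1.58
```

Emit:
send_rows([
  [[0.2,0.35,0.2,0,0],[0,0,0.5,0,0],[0,0,0.4,0,0],[0,0,0,0,0],[0,0,0,0,0]],
])

```text
clock: 27.02
position: [484.5, -106.1, 14.3]
ee_rot: [-0.027, 0.999, 0.01, 0.025]
contact_force: [1.0, 0.0, -0.4]
gripper_width: 42.4
```

```bash
python3 -c "
from h import *
plan(484,-106,6,92)"
```

```text
t 27.0167 pos [ 484.5 -106.1   14.3] close 93.1 turn 0.019 shift [ 0.09 -0.    0.83] F [ 1.   0.  -0.4] w 42.4 tilt [0.0491 0.022 ] j6 -1.59
```

Emit:
send_rows([
  [[0.05,0,0.4,0,0],[0,0,0.3,0,0],[0,0,0,0,0],[0,0,0,0,0]],
])

```text
clock: 27.35
position: [484.6, -105.9, 6.7]
ee_rot: [-0.027, 0.999, 0.01, 0.025]
contact_force: [-0.0, -0.2, -0.6]
gripper_width: 42.5
```

```bash
python3 -c "
from h import *
plan(484,-106,6,92)"
```

```text
t 27.35 pos [ 484.6 -105.9    6.7] close 93.1 turn 0.019 shift [ 0.06 -0.01  0.07] F [-0.  -0.2 -0.6] w 42.5 tilt [0.0496 0.022 ] j6 -1.59
```

Emit:
send_rows([
  [[0,0,0.2,0,0],[0,0,0.1,0,0],[0,0,0,0,1],[0,0,0,0,1],[0,0,0,0,1],[0,0,0,0,1],[0,0,-2,0,1],[0,0,-4,0,1],[0,0,-4,0,1],[0,0,-3,0,1]],
])

```text
clock: 28.18
position: [474.0, -109.1, 131.1]
ee_rot: [-0.026, 0.999, 0.01, 0.016]
contact_force: [0.6, 0.2, -0.3]
gripper_width: 85.3
```

Emit:
send_rows([
  [[3,-1,0,0,1],[3,-3,0,0,1],[2,-3,0,0,1],[0,-3,0,0,1],[0,0,0,0,1],[0,0,0,0,1],[0,0,0,0,1]],
])

```text
clock: 28.77
position: [403.3, -216.3, 136.9]
ee_rot: [-0.029, 0.999, 0.009, 0.029]
contact_force: [0.0, -0.5, -0.4]
gripper_width: 85.4
```

```bash
python3 -c "
from h import *
plan(432,-380,150,79)
shot('wrist','w5')"
```

```text
t 28.7667 pos [ 403.3 -216.3  136.9] close 93.3 turn 0.25 shift [ -6.02 -15.49  -1.21] F [ 0.  -0.5 -0.4] w 85.4 tilt [0.0583 0.0196] j6 -1.33
```

View pics/w5.png

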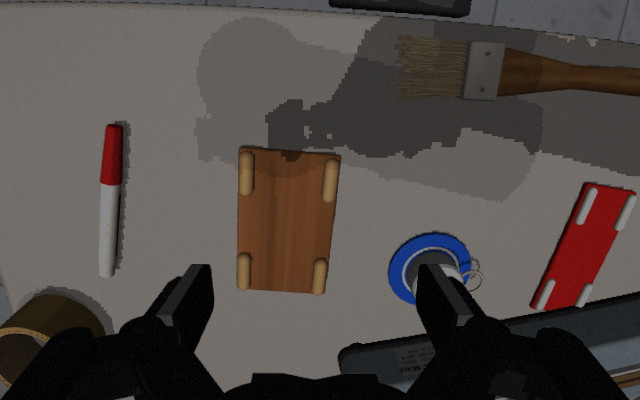

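Wrist view: the pen runs from (115,124) to (107,276) and the cradle spans (240,147) to (327,293). The counter sits on the pad at about (432,272), partly behind the finger. I'll measure the pen and check the drum's centring numerically from the top camera.

```bash
python3 -c "
from h import *
shot('top','top1')
P,c=cloud('top','top1',(310,185,365,235))
t=P[(P[:,2]>22)&(P[:,2]<40)];print('drum top',len(t),circ(cv2.convexHull(t[:,:2].astype(np.float32))[:,0]),np.median(t[:,2]))
b=(c[:,0]>c[:,2]*1.8)&(P[:,2]<15);h=cv2.convexHull(P[b][:,:2].astype(np.float32))[:,0];print('pad',circ(h))
P,c=cloud('top','top1',(155,145,190,190));g=(c[:,1]>c[:,2]*1.4)&(P[:,2]>70);print('cap',rect(P[g]))
P,c=cloud('wrist','w5',(90,115,135,290))
T=P[P[:,2]<3];print('table',np.median(P[:,2]),np.linalg.lstsq(np.c_[P[:,:2]-P[:,:2].mean(0),np.ones(len(P))],P[:,2],rcond=None)[0])
t=P[(P[:,2]>8)];print('pen',rect(t),np.percentile(t[:,2],[50,95]))
e=meas('wrist','w5',[(115,124),(107,276)],8);print(e,e.mean(0),np.degrees(np.arctan2(*(e[1]-e[0])[1::-1])))
cv2.imwrite('pics/c1.png',cv2.resize(cv2.imread('pics/top1.png')[180:240,305:385],None,fx=7,fy=7,interpolation=cv2.INTER_CUBIC))
"
```

```text
drum top 53 (array([509. , -72.6]), np.float64(40.2)) 28.957901893381177
pad (array([ 486.5, -105.6]), np.float64(33.6))
cap (array([607.1, 312.5]), array([54. , 31.6]), 1.8)
table -0.258157141990182 [-4.56783401e-04  8.49882370e-02  4.23768872e+00]
pen (array([ 433.4, -381. ]), array([135.2,  15.8]), -11.2) [13.5085823  15.44450428]
[[ 366.6 -368.3    8. ]
 [ 502.1 -395.2    8. ]] [ 434.35 -381.75    8.  ] -11.228592694034658
```

View pics/c1.png

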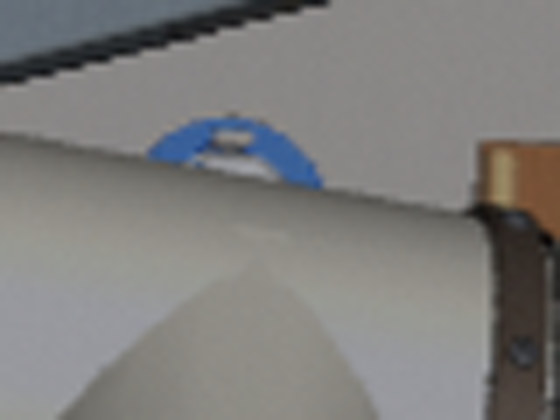

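Emit:
send_rows([
  [[0,0,-3,0.1,1],[0,0,-4,0.1,1],[-1,-3,0,0.05,1],[-1.5,-3.5,0,0,1],[-1.5,-3.5,0,0,1],[-1,-3,0,0,1],[-0.5,-1,0,0,1],[0,0,0,0,1],[0,0,0,0,1],[0,0,0,0,1]],
])

```text
clock: 29.7
position: [434.2, -361.9, 207.4]
ee_rot: [0.091, 0.995, 0.013, 0.027]
contact_force: [0.1, 0.5, -0.1]
gripper_width: 85.3
```

Emit:
send_rows([
  [[0,0,1,0,1],[0,0,1,0,1],[0,0,1,0,1],[0,0,1,0,1],[0,0,1,0,1],[0,0,1,0,1],[0,0,1,0,1],[0,0,0,0,1],[0,0,0,0,1],[0,0,0,0,1]],
])

```text
clock: 30.53
position: [435.9, -350.8, 127.7]
ee_rot: [0.086, 0.996, 0.015, 0.023]
contact_force: [-0.0, -0.4, -0.4]
gripper_width: 85.1
```

```bash
python3 -c "
from h import *
plan(433,-381,60,78.8)
s,im,d=shot('top','top2')
P,c=cloud('top','top2',(310,185,365,235))
t=P[(P[:,2]>22)&(P[:,2]<40)];h=cv2.convexHull(t[:,:2].astype(np.float32))[:,0];print('drum top',len(t),circ(h),cv2.minEnclosingCircle(h),np.median(t[:,2]))
b=(c[:,0]>c[:,2]*1.8)&(P[:,2]<15);h=cv2.convexHull(P[b][:,:2].astype(np.float32))[:,0];print('pad',circ(h))
P,c=cloud('top','top2',(155,145,190,190));g=(c[:,1]>c[:,2]*1.4)&(P[:,2]>70);print('cap',rect(P[g]))
cv2.imwrite('pics/c2.png',cv2.resize(im[180:240,305:385],None,fx=7,fy=7,interpolation=cv2.INTER_CUBIC))
"
```

```text
t 30.5333 pos [ 435.9 -350.8  127.7] close 80.2 turn 0.024 shift [-0.01 -3.24  6.67] F [-0.  -0.4 -0.4] w 85.1 tilt [0.0486 0.0258] j6 -1.3
drum top 283 (array([501.1, -78.9]), np.float64(47.1)) ((503.2049560546875, -79.32162475585938), 53.874603271484375) 30.0317537919841
pad (array([ 482.5, -104.3]), np.float64(36.7))
cap (array([606.7, 312.7]), array([53.7, 32.9]), -0.0)
```

View pics/c2.png

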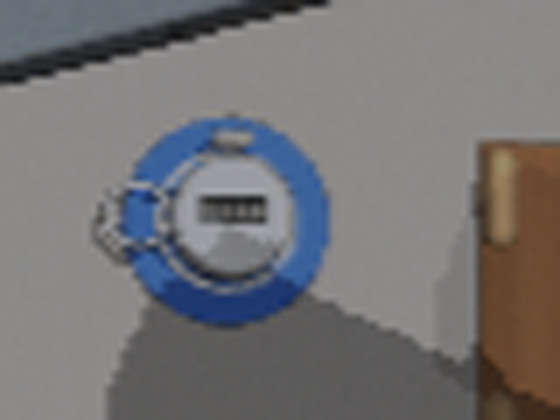

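```bash
python3 -c "
from h import *
f=lambda x,y:(305+x/7-.43,180+y/7-.43)
print(meas('top','top2',[f(234,211)],30),meas('top','top2',[f(229,221)],5))
P,c=cloud('top','top2',(318,192,356,230))
t=P[(P[:,2]>24)&(P[:,2]<36)&(abs(P[:,0]-483)<35)&(abs(P[:,1]+106)<35)];h=cv2.convexHull(t[:,:2].astype(np.float32))[:,0];print(len(t),circ(h),cv2.minEnclosingCircle(h),np.median(t[:,2]))
"
```

```text
[[ 484.  -105.1   30. ]] [[ 482.6 -105.5    5. ]]
249 (array([ 484.8, -104.8]), np.float64(22.7)) ((486.1864929199219, -104.60250091552734), 25.180112838745117) 30.1057061650464
```

The top crop shows the drum top at (234,211) and the pad centre at (229,221). That puts the drum within about 2 mm of the ring centre, lying flat with its top at 30 mm. Next is the pen.

Emit:
send_rows([
  [[0,-1.2,-3.5,0.02,1],[0,-1.5,-3.5,0,1],[0,0,0,0,1],[0,0,0,0,1],[0,0,0,0,1]],
])

```text
clock: 31.0
position: [427.8, -380.3, 201.7]
ee_rot: [0.096, 0.995, 0.014, 0.024]
contact_force: [-0.8, 0.2, 0.3]
gripper_width: 85.6
```

Emit:
send_rows([
  [[0,0,1,0,1],[0,0,1,0,1],[0,0,1,0,1],[0,0,1,0,1],[0,0,1,0,1],[0,0,1,0,1],[0,0,1,0,1],[0,0,0,0,1],[0,0,0,0,1],[0,0,0,0,1]],
])

```text
clock: 31.83
position: [425.9, -372.2, 113.4]
ee_rot: [0.095, 0.995, 0.019, 0.014]
contact_force: [-0.2, 0.3, -0.2]
gripper_width: 85.4
```

```bash
python3 -c "
from h import *
plan(433,-381,60,78.8)"
```

```text
t 31.8333 pos [ 425.9 -372.2  113.4] close 79.1 turn 0.005 shift [-0.73 -0.94  5.33] F [-0.2  0.3 -0.2] w 85.4 tilt [0.0323 0.0351] j6 -1.27
```

Emit:
send_rows([
  [[0,0,-4,0,1],[0,0,-4,0,1],[0,0,0,0,1],[0,0,0,0,1],[0,0,0,0,1]],
])

```text
clock: 32.25
position: [423.2, -375.1, 195.9]
ee_rot: [0.095, 0.995, 0.019, 0.013]
contact_force: [0.6, 0.4, -0.1]
gripper_width: 85.4
```

Emit:
send_rows([
  [[0,0,1,0,1],[0,0,1,0,1],[0,0,1,0,1],[0,0,1,0,1],[0,0,1,0,1],[0,0,1,0,1],[0,0,1,0,1],[0,0,0,0,1],[0,0,0,0,1],[0,0,0,0,1]],
])

```text
clock: 33.08
position: [418.4, -367.5, 107.0]
ee_rot: [0.096, 0.995, 0.024, 0.003]
contact_force: [0.4, 0.4, -0.0]
gripper_width: 85.3
```

```bash
python3 -c "
from h import *
plan(433,-381,60,78.8)"
```

```text
t 33.0833 pos [ 418.4 -367.5  107. ] close 79.0 turn 0.003 shift [-1.69 -1.27  4.64] F [ 0.4  0.4 -0. ] w 85.3 tilt [0.0104 0.0477] j6 -1.27
```

Emit:
send_rows([
  [[-0.9,-0.7,0,0,1],[-0.6,-0.5,0.5,0,1],[0,0,1,0,1],[0,0,1.5,0,1],[0,0,1.5,0,1],[0,0,1,0,1],[0,0,0,0,1],[0,0,0,0,1]],
])

```text
clock: 33.75
position: [431.8, -379.9, 47.5]
ee_rot: [0.096, 0.995, 0.024, 0.004]
contact_force: [1.7, -0.4, 0.8]
gripper_width: 85.4
```

```bash
python3 -c "
from h import *
plan(433,-381,-2,78.8)"
```

```text
t 33.75 pos [ 431.8 -379.9   47.5] close 78.9 turn 0.002 shift [-0.12 -0.32  4.94] F [ 1.7 -0.4  0.8] w 85.4 tilt [0.0119 0.0472] j6 -1.25
```

Emit:
send_rows([
  [[-0.1,-0.2,0.5,0,1],[0,-0.1,1,0,1],[0,0,1.3,0,1],[0,0,1,0,1],[0,0,0.6,0,1],[0,0,0,0,1],[0,0,0,0,1]],
])

```text
clock: 34.33
position: [434.5, -382.4, 1.9]
ee_rot: [0.096, 0.995, 0.023, 0.006]
contact_force: [0.8, -0.1, 0.2]
gripper_width: 85.6
```

```bash
python3 -c "
from h import *
plan(433,-381,-2,78.8)"
```

```text
t 34.3333 pos [ 434.5 -382.4    1.9] close 79.0 turn 0.003 shift [0.17 0.09 0.39] F [ 0.8 -0.1  0.2] w 85.6 tilt [0.0164 0.0443] j6 -1.24
```

Emit:
send_rows([
  [[0.1,0.05,0.3,0,1],[0,0,0.1,0,1],[0,0,0,0,0],[0,0,0,0,0],[0,0,0,0,0],[0,0,0,0,0],[0,0,0,0,0],[0,0,0,0,0],[0,0,0,0,0]],
])

```text
clock: 35.08
position: [436.1, -383.8, 1.6]
ee_rot: [0.095, 0.995, 0.021, 0.01]
contact_force: [-0.4, 0.4, -0.1]
gripper_width: 13.0
```

```bash
python3 -c "
from h import *
plan(433,-381,-2,78.8)
plan(420,35,130,83.8)"
```

```text
t 35.0833 pos [ 436.1 -383.8    1.6] close 79.1 turn 0.005 shift [0.36 0.2  0.36] F [-0.4  0.4 -0.1] w 13.0 tilt [0.023 0.039] j6 -1.24
t 35.0833 pos [ 436.1 -383.8    1.6] close 79.1 turn -0.082 shift [  5.95  41.97 -11.16] F [-0.4  0.4 -0.1] w 13.0 tilt [0.023 0.039] j6 -1.24
```

Emit:
send_rows([
  [[0,0,-1,0,0],[0,0,-2,0,0],[0,0,-2,0,0],[0,0,-1,0,0],[0,0,0,0,0]],
])

```text
clock: 35.5
position: [432.9, -384.5, 63.0]
ee_rot: [0.096, 0.995, 0.022, 0.007]
contact_force: [-0.0, 0.4, 0.0]
gripper_width: 13.2
```

```bash
python3 -c "
from h import *
plan(433,-381,-2,78.8)
s,im,d=shot('wrist','w6')
cv2.imwrite('pics/w6c.png',im[80:400,140:500])
"
```

```text
t 35.5 pos [ 432.9 -384.5   63. ] close 79.0 turn 0.004 shift [0.11 0.05 6.51] F [-0.   0.4  0. ] w 13.2 tilt [0.0178 0.0433] j6 -1.25
```

View pics/w6c.png

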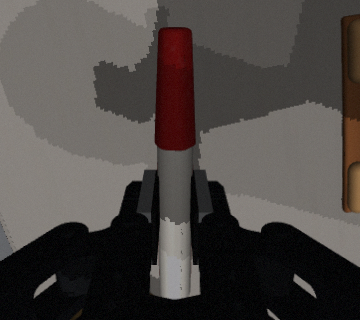

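The pen is lifted and held straight, cap end up the image from (175,28) to (175,298). I'll get its position in the tool frame, plus refined positions for the rest and cradle.

```bash
python3 -c "
from h import *
P,c=cloud('wrist','w6',(285,100,345,385));f=np.load('pics/w6.npz');M=R.from_quat(f['q']).as_matrix();Q=(P-f['p'])@M
k=(abs(Q[:,1])<14)&(Q[:,2]<12)&(Q[:,2]>-30)&(c.max(1)>35);q=Q[k]
print(q.min(0),q.max(0),rect(q))
for x0 in range(-60,75,15):
    s=q[abs(q[:,0]-x0)<4]; 
    if len(s): print(x0,np.median(s[:,1]).round(1),np.percentile(s[:,2],5).round(1))
for n,b in(('top',(262,188,302,256)),('side',(296,222,362,258))):
    P,c=cloud(n,n+'0',b); g=(c[:,2]>c[:,1]*2)&(c[:,2]>c[:,0]*2)&(P[:,2]<20); print(n,g.sum(),np.median(P[g],0).round(1),rect(P[g]))
P,c=cloud('wrist','w4',(420,65,565,262));g=(c[:,2]>2.5*c[:,1])&(P[:,2]<20)&(P[:,2]>-5)&(P[:,1]>-20)&(P[:,1]<80);p=P[g]
ctr=np.median(p[:,:2],0);print('w4',len(p),ctr,rect(p))
"
```

```text
[-53.09882188 -13.95278698 -29.99406549] [70.14389976 11.36229784 -1.37389864] (array([ 8.4, -1.4]), array([123.5,  25.2]), 4.7)
-45 -1.5 -13.2
-30 -1.1 -13.5
-15 -1.1 -13.7
0 -1.6 -13.8
15 -1.2 -14.5
30 -1.2 -14.7
45 -1.2 -14.5
60 -1.3 -13.9
top 791 [456.9  35.2   6.2] (array([458.6,  35.9]), array([128.5,  49.6]), -5.9)
side 448 [457.2  34.7   4.9] (array([458. ,  35.3]), array([127.3,  55.2]), -4.6)
w4 9635 [454.49823125  32.36633745] (array([464.6,  31.8]), array([138.2,  54.6]), -8.0)
```

```bash
python3 -c "
from h import *
P,c=cloud('wrist','w4',(380,220,630,330))
for y0 in (0,15,30,45):
    s=P[(abs(P[:,1]-y0)<3)]; 
    for zl,zh in((8,30),(30,60),(60,75)):
        t=s[(s[:,2]>zl)&(s[:,2]<zh)]; print(y0,zl,len(t),np.percentile(t[:,0],[1,5]).round(1) if len(t) else '')
P,c=cloud('top','top0',(225,150,370,215))
for y0 in (-10,10,30,50,70):
    s=P[(abs(P[:,1]-y0)<3)&(P[:,2]>58)]; print('top',y0,s[:,0].min().round(1),s[s[:,0].argmin()].round(0))
plan(420,35,130,84)
"
```

```text
0 8 138 [526.9 527.2]
0 30 271 [526.6 527.1]
0 60 33 [529.5 529.7]
15 8 145 [523.4 523.5]
15 30 274 [523.1 523.3]
15 60 109 [526.  526.5]
30 8 131 [519.3 519.8]
30 30 282 [519.3 519.7]
30 60 274 [521.5 522.8]
45 8 250 [495.1 497.4]
45 30 277 [515.6 515.9]
45 60 374 [518.6 520.2]
top -10 530.0 [530.  -7.  61.]
top 10 525.2 [525.  12.  62.]
top 30 521.0 [521.  31.  59.]
top 50 515.9 [516.  53.  63.]
top 70 509.5 [510.  72.  58.]
t 35.55 pos [ 432.6 -384.2   62.2] close 79.0 turn -0.087 shift [ 5.59 41.83 -4.89] F [-0.3 -0.8  0.5] w 13.2 tilt [0.0171 0.0439] j6 -1.25
```

```bash
python3 -c "
from h import *
a=cv2.imread('pics/w4.png')[60:270,410:570];b=cv2.imread('pics/side0.png')[215:265,285:365];
a=cv2.convertScaleAbs(cv2.resize(a,None,fx=2.8,fy=2.8,interpolation=cv2.INTER_CUBIC),alpha=1.6);b=cv2.convertScaleAbs(cv2.resize(b,None,fx=4.2,fy=4.2,interpolation=cv2.INTER_CUBIC),alpha=1.3)
o=np.zeros((588,448+336,3),np.uint8);o[:a.shape[0],:448]=a;o[:b.shape[0],448:448+b.shape[1]]=b;cv2.imwrite('pics/r1.png',o)
"
```

```text
(no output)
```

View pics/r1.png

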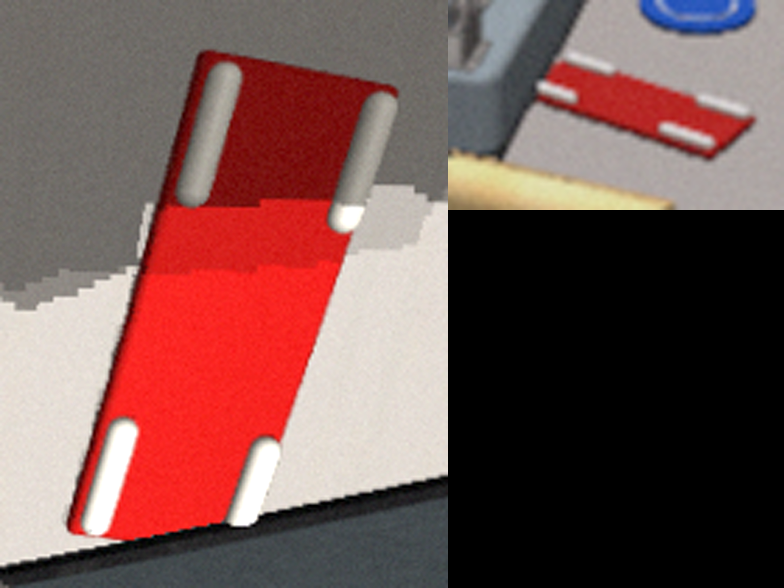

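The rest's far edge meets the sealer base: its far left-hand corner is tucked against the sealer, while the other corner at (70,530) is fully visible. I'll work out how far the pen tip clears the sealer, all from one camera frame.

```bash
python3 -c "
from h import *
f=lambda x,y:(410+x/2.8-.3,60+y/2.8-.3)
A,B,C=meas('wrist','w4',[f(203,50),f(398,92),f(70,532)],6)
print(A,B,C,'len',np.linalg.norm((C-A)[:2]),'wid',np.linalg.norm((B-A)[:2]),'yaw',np.degrees(np.arctan2(*(C-A)[1::-1])),np.degrees(np.arctan2(*(B-A)[1::-1])))
print('ctr w4',(B+C)/2)
# rail ends tops z=11: near-left rail near end, near-right near end, far-left far end
print(meas('wrist','w4',[f(228,63),f(383,93),f(95,534)],11))
g=lambda x,y:(140+x/5-.4,140+y/5-.4)
print('top corners',meas('top','top0',[g(646,531),g(748,540),g(774,286)],6))
P,c=cloud('side','side0',(285,180,330,260))
for y0 in (20,30,40): 
  s=P[(abs(P[:,1]-y0)<4)&(P[:,2]>12)&(P[:,2]<65)]; print('side',y0,len(s),np.percentile(s[:,0],[1,5]) if len(s) else '')
"
```

```text
[394.3  13.4   6. ] [400.7  64.6   6. ] [521.3   0.8   6. ] len 127.62350880617562 wid 51.59844958911071 yaw -5.665921557970998 82.87498365109822
ctr w4 [461.   32.7   6. ]
[[396.8  17.5  11. ]
 [401.1  57.3  11. ]
 [519.2   5.7  11. ]]
top corners [[397.7  68.3   6. ]
 [392.4  17.3   6. ]
 [520.5   3.1   6. ]]
side 20 32 [519.69803576 519.72839275]
side 30 31 [517.00472665 517.65121007]
side 40 32 [515.03256349 515.1713811 ]
```

Emit:
send_rows([
  [[0,0,-3,-0.03,0],[0,0,-3,-0.03,0],[0.5,2,0,-0.02,0],[0.5,3.5,0,0,0],[0.5,3.8,0,0,0],[0.5,3.8,0,0,0],[0.5,3.8,0,0,0],[0,3.8,0,0,0],[0,3.8,0,0,0],[0,3.8,0,0,0]],
])

```text
clock: 36.38
position: [433.0, -96.1, 128.1]
ee_rot: [0.063, 0.998, 0.026, -0.0]
contact_force: [0.8, -0.7, 0.0]
gripper_width: 13.2
```

```bash
python3 -c "
from h import *
plan(425,35,130,84)"
```

```text
t 36.3833 pos [433.  -96.1 128.1] close 82.8 turn -0.021 shift [ 2.16 12.94  0.48] F [ 0.8 -0.7  0. ] w 13.2 tilt [0.0023 0.0511] j6 -1.76
```

Emit:
send_rows([
  [[0.5,3.5,0,-0.01,0],[0.5,3,0,-0.01,0],[0.3,2.5,0,0,0],[0.3,1.5,0,0,0],[0,0.5,0,0,0],[0,0,0,0,0],[0,0,0,0,0],[0,0,0,0,0]],
])

```text
clock: 37.05
position: [424.9, 25.6, 128.8]
ee_rot: [0.048, 0.999, 0.025, -0.005]
contact_force: [-0.3, -0.2, -0.2]
gripper_width: 12.9
```

```bash
python3 -c "
from h import *
plan(425,35,130,84)
s,im,d=shot('wrist','w7')
cv2.imwrite('pics/w7c.png',cv2.resize(im[100:400,170:470],None,fx=2,fy=2,interpolation=cv2.INTER_CUBIC))
"
```

```text
t 37.05 pos [424.9  25.6 128.8] close 84.5 turn 0.009 shift [ 0.09  0.94 -0.07] F [-0.3 -0.2 -0.2] w 12.9 tilt [-0.0079  0.0503] j6 -2.03
```

View pics/w7c.png

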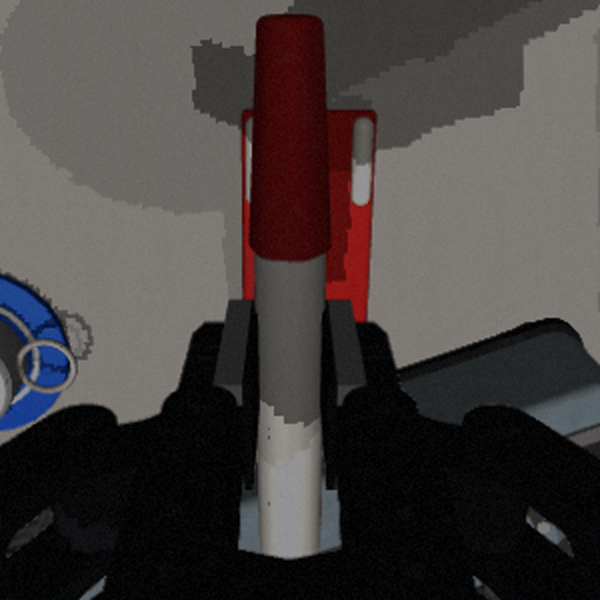

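The near edge of the rest shows at (243,111) to (376,111), the pen points along the rest, and the sealer's base edge runs from (405,370) to (540,322).

```bash
python3 -c "
from h import *
f=lambda x,y:(170+x/2-.25,100+y/2-.25)
c=meas('wrist','w7',[f(243,110),f(376,110)],6);print('near edge',c,c.mean(0),np.linalg.norm(c[0]-c[1]),np.degrees(np.arctan2(*(c[1]-c[0])[1::-1])))
print('right rail',meas('wrist','w7',[f(363,118),f(361,205)],11))
print('right side edge',meas('wrist','w7',[f(376,115),f(368,320)],6))
P,cc=cloud('wrist','w7',(370,250,460,330))
for y0 in (70,85,100):
    s=P[(abs(P[:,1]-y0)<3)&(P[:,2]>10)&(P[:,2]<60)];print(y0,len(s),np.percentile(s[:,0],[1,5]).round(1) if len(s) else '')
P,c=cloud('wrist','w7',(285,100,345,385));ff=np.load('pics/w7.npz');M=R.from_quat(ff['q']).as_matrix();Q=(P-ff['p'])@M
k=(abs(Q[:,1])<9)&(Q[:,2]<12)&(Q[:,2]>-25)&(c.max(1)>35);print(Q[k].max(0))
"
```

```text
near edge [[393.5  15.5   6. ]
 [398.7  65.7   6. ]] [396.1  40.6   6. ] 50.4686041019563 84.08607095919945
right rail [[400.3  59.8  11. ]
 [434.1  56.9  11. ]]
right side edge [[400.6  65.6   6. ]
 [486.2  57.2   6. ]]
70 115 [509.2 509.3]
85 236 [505.4 505.9]
100 255 [501.6 502. ]
[70.28821256  8.98465213 -1.77419926]
```

```bash
python3 -c "
from h import *
plan(452.5,34.9,8,84.2)"
```

```text
t 37.1 pos [424.8  25.3 128.8] close 84.5 turn 0.005 shift [-2.81  0.64 12.09] F [-0.1 -0.7 -0.3] w 13.3 tilt [-0.0081  0.0502] j6 -2.03
```

Emit:
send_rows([
  [[-0.8,0.3,0.5,0,0],[-1,0.3,1.5,0,0],[-0.5,0,2,0,0],[0,0,2,0,0],[0,0,1.5,0,0],[0,0,0.7,0,0],[0,0,0,0,0],[0,0,0,0,0]],
])

```text
clock: 37.77
position: [454.5, 28.5, 42.0]
ee_rot: [0.053, 0.998, 0.025, -0.003]
contact_force: [-0.9, 0.7, 0.7]
gripper_width: 12.6
```

```bash
python3 -c "
from h import *
plan(452.5,34.9,8,84.2)"
```

```text
t 37.7667 pos [454.5  28.5  42. ] close 83.9 turn -0.006 shift [0.24 0.45 3.43] F [-0.9  0.7  0.7] w 12.6 tilt [-0.0033  0.0504] j6 -1.99
```

Emit:
send_rows([
  [[0.4,0.5,0,0,0],[0,0.1,0.6,0,0],[0,0,1,0,0],[0,0,0.6,0,0],[0,0,0,0,0],[0,0,0,0,0]],
])

```text
clock: 38.27
position: [453.8, 37.6, 22.7]
ee_rot: [0.053, 0.998, 0.027, 0.001]
contact_force: [0.3, -0.1, -0.4]
gripper_width: 13.2
```

```bash
python3 -c "
from h import *
plan(452.5,34.9,8,84.2)"
```

```text
t 38.2667 pos [453.8  37.6  22.7] close 83.9 turn -0.005 shift [ 0.1  -0.36  1.45] F [ 0.3 -0.1 -0.4] w 13.2 tilt [0.0053 0.0535] j6 -2.01
```

Emit:
send_rows([
  [[0.1,-0.3,0.4,0,0],[0,0,0.5,0,0],[0,0,0.3,0,0],[0,0,0,0,0],[0,0,0,0,0]],
])

```text
clock: 38.68
position: [453.2, 35.5, 10.6]
ee_rot: [0.053, 0.998, 0.027, 0.003]
contact_force: [-0.5, -0.3, -0.5]
gripper_width: 12.8
```

```bash
python3 -c "
from h import *
plan(452.5,34.9,8,84.2)"
```

```text
t 38.6833 pos [453.2  35.5  10.6] close 83.9 turn -0.005 shift [ 0.07 -0.09  0.25] F [-0.5 -0.3 -0.5] w 12.8 tilt [0.008  0.0545] j6 -1.99
```

Now probe forward in 3 mm steps, watching the force for contact with the sealer. The rest's centre would be a TCP x of about 463.

Emit:
send_rows([
  [[-0.3,0,0,0,0],[0,0,0,0,0],[0,0,0,0,0]],
])

```text
clock: 38.93
position: [456.7, 35.2, 10.6]
ee_rot: [0.053, 0.998, 0.027, 0.003]
contact_force: [0.3, 0.0, -0.0]
gripper_width: 13.1
```

Emit:
send_rows([
  [[-0.25,0,0,0,0],[0,0,0,0,0],[0,0,0,0,0]],
])

```text
clock: 39.18
position: [459.8, 35.0, 10.9]
ee_rot: [0.053, 0.998, 0.028, 0.003]
contact_force: [-0.6, 0.4, -0.5]
gripper_width: 12.9
```

```bash
python3 -c "
from h import *
plan(463.3,34.1,8,84.2)"
```

```text
t 39.1833 pos [459.8  35.   10.9] close 83.9 turn -0.004 shift [-0.35 -0.07  0.28] F [-0.6  0.4 -0.5] w 12.9 tilt [0.0089 0.0547] j6 -1.99
```

Emit:
send_rows([
  [[-0.2,0,0,0,0],[0,0,0,0,0],[0,0,0,0,0]],
])

```text
clock: 39.43
position: [462.2, 34.8, 11.0]
ee_rot: [0.053, 0.998, 0.028, 0.003]
contact_force: [0.4, 0.3, -0.2]
gripper_width: 13.3
```

```bash
python3 -c "
from h import *
plan(463.3,34.1,8,84.2)
shot('wrist','w8');
P,c=cloud('wrist','w8',(285,100,345,385));ff=np.load('pics/w8.npz');M=R.from_quat(ff['q']).as_matrix();Q=(P-ff['p'])@M
k=(abs(Q[:,1])<9)&(Q[:,2]<12)&(Q[:,2]>-25)&(c.max(1)>35)&(c[:,2]>1.5*c[:,1]);print(Q[k].max(0),np.percentile(Q[k][:,0],99))
P,c=cloud('side','side0',(0,0,1,1)) if 0 else (None,None)
s,im,d=shot('side','side1');cv2.imwrite('pics/s1.png',cv2.resize(im[200:270,270:380],None,fx=7,fy=7,interpolation=cv2.INTER_CUBIC))"
```

```text
t 39.4333 pos [462.2  34.8  11. ] close 83.9 turn -0.004 shift [-0.12 -0.07  0.3 ] F [ 0.4  0.3 -0.2] w 13.3 tilt [0.0092 0.0548] j6 -1.99
[70.31664724  8.9888201  11.88734332] 69.86385331808826
```

View pics/s1.png

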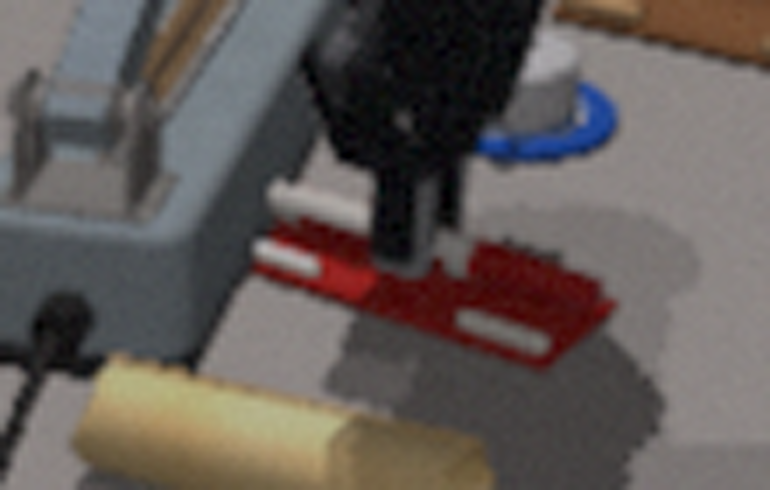

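The pen's white end at (275,195) is just short of the sealer, with no contact force and no slip in the grip (its cap end is still at 70.3 mm in the tool frame). It is at the rest's centre, so I'll lower it and let go.

Emit:
send_rows([
  [[0,-0.05,0.25,0,0],[0,0,0.15,0,0],[0,0,0,0,0],[0,0,0,0,0]],
])

```text
clock: 39.87
position: [462.3, 34.5, 7.5]
ee_rot: [0.052, 0.998, 0.028, 0.003]
contact_force: [-0.6, -0.1, 1.1]
gripper_width: 13.3
```

```bash
python3 -c "
from h import *
plan(463.3,34.1,8,84.2)"
```

```text
t 39.8667 pos [462.3  34.5   7.5] close 84.0 turn -0.003 shift [-0.11 -0.03 -0.05] F [-0.6 -0.1  1.1] w 13.3 tilt [0.0098 0.0549] j6 -1.98
```

Emit:
send_rows([
  [[0,0,0.1,0,0],[0,0,0,0,0.5],[0,0,0,0,0.5],[0,0,0,0,0.5],[0,0,0,0,0.5],[0,0,-2,0,0.5],[0,0,-4,0,0.6],[0,0,-4,0,0.7],[0,0,-3,0,1],[0,0,0,0,1]],
])

```text
clock: 40.7
position: [459.5, 26.3, 138.7]
ee_rot: [0.052, 0.998, 0.025, -0.001]
contact_force: [0.2, 0.4, -0.3]
gripper_width: 81.5
```

Emit:
send_rows([
  [[1,2.5,0,-0.02,1],[1,3,0,-0.02,1],[0.5,3,0,0,1],[0,2,0,0,1],[0,0.5,0,0,1],[0,0,0,0,1],[0,0,0,0,1]],
])

```text
clock: 41.28
position: [442.8, 141.5, 145.0]
ee_rot: [0.034, 0.999, 0.027, 0.001]
contact_force: [-0.1, -0.0, -0.2]
gripper_width: 85.8
```

```bash
python3 -c "
from h import *
plan(436.5,178,150,91)
s,im,d=shot('wrist','w9')
P,c=cloud('wrist','w9',(0,0,640,400))
m=(P[:,1]>130)&(P[:,1]<225)&(P[:,0]>350)&(P[:,0]<512)&(P[:,2]>20)&(P[:,2]<45)&(c[:,2]>c[:,0]*1.3)
print('wafer',m.sum(),rect(P[m]),np.percentile(P[m][:,2],[50,98]))
"
```

```text
t 41.2833 pos [442.8 141.5 145. ] close 86.1 turn -0.085 shift [ 0.56  3.68 -0.31] F [-0.1 -0.  -0.2] w 85.8 tilt [0.004  0.0529] j6 -2.24
wafer 6762 (array([444.9, 178.7]), array([139.2,  45.3]), 7.0) [31.89971322 35.39729677]
```

View pics/w9.png

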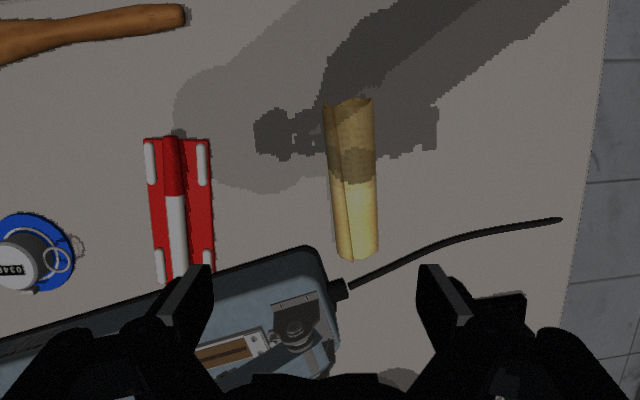

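Wrist view: the pen lies in the rest between the rails, from (172,138) to (180,285). The wafer runs from (348,100) to (357,258), and the counter is still on its pad.

```bash
python3 -c "
from h import *
for z in(18,25):
  e=meas('wrist','w9',[(348.5,100),(357,258.5)],z);print(z,e,e.mean(0),np.linalg.norm(e[0]-e[1]),np.degrees(np.arctan2(*(e[1]-e[0])[1::-1])))
P,c=cloud('wrist','w9',(318,90,385,268))
m=(P[:,2]>14)&(P[:,2]<42)
Q=P[m];h=Q[:,2]
print('all',m.sum(),rect(Q),Q.min(0),Q.max(0))
r=Q[h>32];v=np.linalg.svd(r[:,:2]-r[:,:2].mean(0),full_matrices=False)[2][0];print('ridge',r.mean(0),np.degrees(np.arctan(v[1]/v[0])))
# pen & rest
P,c=cloud('wrist','w9',(140,125,222,290))
p=P[(P[:,2]>14)&(P[:,2]<30)];v=np.linalg.svd(p[:,:2]-p[:,:2].mean(0),full_matrices=False)[2][0];print('pen',rect(p),np.percentile(p[:,2],[50,95]),np.degrees(np.arctan(v[1]/v[0])))
w=(c.min(1)>90)&(P[:,2]<14)&(P[:,2]>7);
r=(c[:,2]>c[:,1]*2.2)&(P[:,2]<12);print('rest red',rect(P[r]))
e=meas('wrist','w9',[(143,139),(209,138)],6);print('near edge',e,e.mean(0))
"
```

```text
18 [[376.4 176.3  18. ]
 [506.5 178.7  18. ]] [441.45 177.5   18.  ] 130.1221349348373 1.0568353235906918
25 [[376.1 175.3  25. ]
 [502.8 177.6  25. ]] [439.45 176.45  25.  ] 126.7208743656703 1.0399827964122916
all 7163 (array([446.1, 171.3]), array([140.5,  55.7]), 1.4) [375.24053953 144.87035121  14.51210447] [515.68257567 200.84689326  37.02587836]
ridge [428.1439846  176.39378332  33.47967066] 1.7301586943308802
pen (array([455.4,  34.7]), array([124.1,  42. ]), 8.7) [19.43481994 21.56916351] -3.6462248065380862
rest red (array([460.8,  34.2]), array([129.1,  52.1]), -5.6)
near edge [[394.4  16.2   6. ]
 [397.9  67.7   6. ]] [396.15  41.95   6.  ]
```

```bash
python3 -c "
from h import *
plan(439,177.6,0,91.2)"
```

```text
t 41.3333 pos [442.7 141.1 144.9] close 86.1 turn -0.089 shift [ 0.3   2.88 14.66] F [-0.  -0.3  0.5] w 85.8 tilt [0.0037 0.0527] j6 -2.24
```

Emit:
send_rows([
  [[0.2,1.5,0,-0.05,1],[0,1.6,0,-0.03,1],[0,0.3,1,0,1],[0,0,1.5,0,1],[0,0,1.5,0,1],[0,0,1.5,0,1],[0,0,1,0,1],[0,0,0,0,1],[0,0,0,0,1]],
])

```text
clock: 42.08
position: [440.2, 168.6, 73.7]
ee_rot: [0.001, 1.0, 0.024, -0.002]
contact_force: [0.1, -0.0, 0.3]
gripper_width: 85.4
```

```bash
python3 -c "
from h import *
plan(439,177.6,0,91.2)"
```

```text
t 42.0833 pos [440.2 168.6  73.7] close 89.9 turn -0.023 shift [0.08 0.56 7.4 ] F [ 0.1 -0.   0.3] w 85.4 tilt [-0.0034  0.0475] j6 -2.21
```

Emit:
send_rows([
  [[0.1,0.4,0.3,-0.02,1],[0,0.1,1,0,1],[0,0,1.5,0,1],[0,0,1.5,0,1],[0,0,1,0,1],[0,0,0,0,1],[0,0,0,0,1]],
])

```text
clock: 42.67
position: [442.0, 176.6, 22.1]
ee_rot: [-0.01, 1.0, 0.026, 0.002]
contact_force: [-0.3, -0.2, 0.8]
gripper_width: 85.3
```

```bash
python3 -c "
from h import *
plan(439,177.6,0,91.2)"
```

```text
t 42.6667 pos [442.  176.6  22.1] close 91.1 turn -0.001 shift [ 0.3  -0.01  2.21] F [-0.3 -0.2  0.8] w 85.3 tilt [0.0041 0.0527] j6 -2.19
```

Emit:
send_rows([
  [[0.3,0,0.5,0,1],[0,0,1,0,1],[0,0,0.6,0,1],[0,0,0,0,1],[0,0,0,0,0],[0,0,0,0,0],[0,0,0,0,0],[0,0,0,0,0],[0,0,0,0,0],[0,0,0,0,0]],
])

```text
clock: 43.5
position: [441.7, 180.1, 5.3]
ee_rot: [-0.011, 0.999, 0.03, 0.007]
contact_force: [-0.2, 0.8, -0.5]
gripper_width: 35.2
```

```bash
python3 -c "
from h import *
plan(439,177.6,0,91.2)"
```

```text
t 43.5 pos [441.7 180.1   5.3] close 91.3 turn 0.001 shift [ 0.28 -0.27  0.51] F [-0.2  0.8 -0.5] w 35.2 tilt [0.0133 0.0597] j6 -2.18
```

Emit:
send_rows([
  [[0,0,-2,0,0],[0,0,-4,0,0],[0,0,-4,0,0],[1,0,-2,0,0],[1,0,0,0,0],[0,0,0,0,0],[0,0,0,0,0],[0,0,0,0,0]],
])

```text
clock: 44.17
position: [418.2, 171.0, 128.3]
ee_rot: [-0.01, 1.0, 0.028, 0.005]
contact_force: [-0.5, -0.7, -1.1]
gripper_width: 35.0
```

```bash
python3 -c "
from h import *
plan(410,-236,135,88)
shot('wrist','w10')
P,c=cloud('wrist','w10',(240,100,400,395));f=np.load('pics/w10.npz');M=R.from_quat(f['q']).as_matrix();Q=(P-f['p'])@M
k=(abs(Q[:,1])<24)&(Q[:,2]<10)&(Q[:,2]>-45)&(c[:,2]>c[:,0]*1.3)&(c[:,2]>40);q=Q[k]
print(len(q),q.min(0),np.percentile(q[:,0],99.5))
for x0 in range(-60,75,15):
    s=q[abs(q[:,0]-x0)<3]
    if len(s)>20: print(x0,s[:,1].min().round(1),s[:,1].max().round(1),np.percentile(s[:,2],2).round(1))
"
```

```text
t 44.1667 pos [418.2 171.  128.3] close 91.2 turn 0.056 shift [ -0.64 -40.6   -2.96] F [-0.5 -0.7 -1.1] w 35.0 tilt [0.0094 0.0567] j6 -2.24
23211 [-44.54269695 -21.0697896  -33.21235053] 64.78767454121329
-30 -18.5 16.5 -28.4
-15 -19.1 16.6 -29.0
0 -18.8 15.8 -29.7
15 -19.7 16.5 -30.2
30 -20.0 16.7 -30.8
45 -20.5 16.6 -31.5
60 -21.1 16.9 -31.8
```

Emit:
send_rows([
  [[0.2,-2,-0.5,0.01,0],[0.2,-3.5,-0.5,0.01,0],[0,-3.8,0,0.01,0],[0,-3.8,0,0.01,0],[0,-3.8,0,0.01,0],[0,-3.8,0,0,0],[0,-3.8,0,0,0],[0,-3.8,0,0,0],[0,-3.8,0,0,0],[0,-3.5,0,0,0]],
])

```text
clock: 45.05
position: [408.8, -195.0, 107.7]
ee_rot: [0.009, 1.0, 0.025, -0.006]
contact_force: [1.3, -0.7, 1.0]
gripper_width: 34.8
```

```bash
python3 -c "
from h import *
plan(415,-236,135,88)"
```

```text
t 45.05 pos [ 408.8 -195.   107.7] close 89.0 turn 0.017 shift [-0.72 -3.93 -2.94] F [ 1.3 -0.7  1. ] w 34.8 tilt [-0.0106  0.051 ] j6 -1.42
```

Emit:
send_rows([
  [[-0.5,-1.5,0,0.01,0],[-0.5,-1,0,0.01,0],[-0.5,0,0,0,0],[-0.5,0,0,0,0],[0,0,0,0,0],[0,0,0,0,0],[0,0,0,0,0]],
])

```text
clock: 45.63
position: [425.4, -227.6, 96.6]
ee_rot: [0.025, 0.999, 0.027, -0.015]
contact_force: [-0.4, 0.3, -0.4]
gripper_width: 34.9
```

```bash
python3 -c "
from h import *
plan(445.2,-236.8,30,88.1)
P,c=cloud('wrist','w5',(225,135,350,300));k=(P[:,2]>3)&(P[:,2]<10)&(c[:,2]>c[:,0]*1.3);print('w5',rect(P[k]),np.median(P[k][:,2]))
k2=(P[:,2]>10.5)&(P[:,2]<18)&(c[:,2]>c[:,0]*1.2);print('rails',rect(P[k2]),np.median(P[k2][:,2]),k2.sum())
shot('wrist','w11')
P,c=cloud('wrist','w11',(150,0,480,230));k=(P[:,2]>3)&(P[:,2]<10)&(c[:,2]>c[:,0]*1.3)&(P[:,0]>360)&(abs(P[:,1]+237)<60);q=P[k]
print('w11',len(q),rect(q),q.min(0),q.max(0))
for x0 in (385,395,405,415,425):
    s=q[abs(q[:,0]-x0)<3]
    if len(s)>20: print(x0,s[:,1].min().round(1),s[:,1].max().round(1))
"
```

```text
t 45.6333 pos [ 425.4 -227.6   96.6] close 87.1 turn -0.017 shift [-2.22 -1.21  6.54] F [-0.4  0.3 -0.4] w 34.9 tilt [-0.0284  0.0545] j6 -1.39
w5 (array([ 446.3, -238.2]), array([129.7,  80.1]), -1.9) 5.371450952169425
rails (array([ 446.1, -238.3]), array([123.6,  76.7]), -2.3) 12.360771567645912 1706
w11 1440 (array([ 409.5, -267.7]), array([58.2, 18.7]), -1.9) [ 380.31258936 -277.87177541    3.08662468] [ 438.8789134  -258.31907424    9.99355634]
385 -275.9 -258.3
395 -276.5 -258.4
405 -276.9 -258.6
415 -277.1 -258.7
425 -277.6 -259.1
```

Emit:
send_rows([
  [[-0.9,-0.6,0,-0.017,0],[-0.8,-0.5,1,0,0],[0,0,2,0,0],[0,0,2,0,0],[0,0,0,0,0],[0,0,0,0,0],[0,0,0,0,0]],
])

```text
clock: 46.27
position: [442.7, -232.8, 47.7]
ee_rot: [0.011, 1.0, 0.026, -0.012]
contact_force: [-0.5, 0.1, -0.1]
gripper_width: 34.8
```

```bash
python3 -c "
from h import *
plan(445.8,-237.6,12,88.1)"
```

```text
t 46.2667 pos [ 442.7 -232.8   47.7] close 88.7 turn 0.011 shift [-0.41 -0.66  3.53] F [-0.5  0.1 -0.1] w 34.8 tilt [-0.0233  0.0529] j6 -1.35
```

Emit:
send_rows([
  [[-0.25,-0.6,0,0.005,0],[-0.1,-0.1,0.8,0.005,0],[0,0,1,0,0],[0,0,0,0,0],[0,0,0,0,0],[0,0,0,0,0]],
])

```text
clock: 46.77
position: [448.2, -240.0, 31.2]
ee_rot: [0.016, 1.0, 0.025, -0.009]
contact_force: [0.1, 0.6, 0.4]
gripper_width: 34.6
```

```bash
python3 -c "
from h import *
plan(445.8,-237.6,12,88.1)"
```

```text
t 46.7667 pos [ 448.2 -240.    31.2] close 88.2 turn 0.001 shift [0.21 0.14 1.93] F [0.1 0.6 0.4] w 34.6 tilt [-0.0163  0.0509] j6 -1.34
```

Emit:
send_rows([
  [[0.2,0.15,0.4,0,0],[0,0,0.6,0,0],[0,0,0.4,0,0],[0,0,0,0,0],[0,0,0,0,0]],
])

```text
clock: 47.18
position: [445.6, -237.4, 15.9]
ee_rot: [0.016, 1.0, 0.025, -0.009]
contact_force: [0.5, -0.4, 0.4]
gripper_width: 34.8
```

```bash
python3 -c "
from h import *
plan(445.8,-237.6,12,88.1)"
```

```text
t 47.1833 pos [ 445.6 -237.4   15.9] close 88.2 turn 0.001 shift [-0.03 -0.04  0.39] F [ 0.5 -0.4  0.4] w 34.8 tilt [-0.0163  0.0509] j6 -1.34
```

Emit:
send_rows([
  [[0,0,0.25,0,0],[0,0,0.15,0,0],[0,0,0,0,0],[0,0,0,0,0]],
])

```text
clock: 47.52
position: [445.7, -237.3, 12.1]
ee_rot: [0.016, 1.0, 0.025, -0.008]
contact_force: [-1.2, 0.8, 2.1]
gripper_width: 34.4
```

```bash
python3 -c "
from h import *
plan(445.8,-237.6,12,88.1)"
```

```text
t 47.5167 pos [ 445.7 -237.3   12.1] close 88.2 turn 0.002 shift [-0.01 -0.03  0.01] F [-1.2  0.8  2.1] w 34.4 tilt [-0.0162  0.0506] j6 -1.34
```

Emit:
send_rows([
  [[0,0,0.15,0,0],[0,0,0,0,0.8],[0,0,0,0,0.8],[0,0,0,0,0.8],[0,0,0,0,0.8],[0,0,-2,0,0.8],[0,0,-4,0,0.8],[0,0,-4,0,0.9],[0,0,-4,0,1],[1,0,-2,0,1]],
])

```text
clock: 48.35
position: [436.0, -244.6, 170.4]
ee_rot: [0.016, 0.999, 0.027, -0.016]
contact_force: [0.1, -0.7, 0.5]
gripper_width: 85.3
```

Emit:
send_rows([
  [[1.5,-2,0,0,1],[1.5,-3.5,0,0,1],[1.5,-3.5,0,0,1],[1.5,-3.5,-1,0,1],[1.5,-3.5,-1,0,1],[1,-3.5,-1,0,1],[0,-2,0,0,1],[0,0,0,0,1],[0,0,0,0,1],[0,0,0,0,1]],
])

```text
clock: 49.18
position: [343.6, -468.1, 200.7]
ee_rot: [0.014, 1.0, 0.024, -0.008]
contact_force: [-0.4, 0.5, 0.1]
gripper_width: 85.4
```

```bash
python3 -c "
from h import *
plan(300,-500,200,88)
s,im,d=shot('wrist','w12')
for n in('top','side'): shot(n,n+'9')
T=lambda n,b:cloud(n,n+'9',b)
P,c=T('top',(365,190,415,262));q=P[P[:,2]>28];v=np.linalg.svd(q[:,:2]-q[:,:2].mean(0),full_matrices=False)[2][0]
print('wafer',len(q),rect(q),np.percentile(q[:,2],[50,95]),np.degrees(np.arctan(v[1]/v[0])));k=(P[:,2]>3)&(P[:,2]<10)&(c[:,2]>c[:,0]*1.3);print('cradle',rect(P[k]))
for x0 in (390,420,450,480,500):
  s=q[abs(q[:,0]-x0)<6]; print(x0,np.percentile(s[:,2],90).round(1),((s[:,1].min()+s[:,1].max())/2).round(1))
P,c=T('top',(262,185,302,256));q=P[(P[:,2]>15)&(P[:,2]<35)&(P[:,0]<516-(P[:,1]-30)*.25)];v=np.linalg.svd(q[:,:2]-q[:,:2].mean(0),full_matrices=False)[2][0];print('pen',len(q),rect(q),np.percentile(q[:,2],[50,95]),np.degrees(np.arctan(v[1]/v[0])))
k=(c[:,2]>c[:,1]*2)&(P[:,2]<12);print('rest',rect(P[k]))
P,c=T('top',(318,192,356,230));t=P[(P[:,2]>24)&(P[:,2]<36)&(abs(P[:,0]-483)<35)&(abs(P[:,1]+106)<35)];print('drum',circ(cv2.convexHull(t[:,:2].astype(np.float32))[:,0]))
b=(c[:,0]>c[:,2]*1.8)&(P[:,2]<15);print('pad',circ(cv2.convexHull(P[b][:,:2].astype(np.float32))[:,0]))
P,c=T('top',(155,145,190,190));g=(c[:,1]>c[:,2]*1.4)&(P[:,2]>70);print('cap',rect(P[g]),np.median(P[g][:,2]))
P,c=T('side',(170,220,240,300));g=(c[:,1]>c[:,2]*1.4)&(P[:,2]>70);print('cap side',g.sum(),rect(P[g]) if g.sum()>5 else '',np.percentile(P[g][:,2],[50,95]) if g.sum() else '')
"
```

```text
t 49.1833 pos [ 343.6 -468.1  200.7] close 88.4 turn 0.007 shift [ 4.25 -3.34 -0.02] F [-0.4  0.5  0.1] w 85.4 tilt [-0.0145  0.0475] j6 -0.91
wafer 699 (array([ 442.3, -235.8]), array([123.7,  37.3]), -1.0) [38.6186807  42.59447125] -1.5536715758935944
cradle (array([ 444.2, -235.3]), array([129.4,  80.4]), -2.2)
390 42.9 -234.8
420 42.1 -234.2
450 42.0 -236.4
480 40.7 -235.7
500 39.9 -236.8
pen 300 (array([454.2,  34.7]), array([124.4,  24.6]), 0.2) [20.23837583 23.28915336] -6.214913431801507
rest (array([458.6,  35.9]), array([128.4,  50. ]), -6.5)
drum (array([ 484.1, -104.6]), np.float64(22.3))
pad (array([ 482.4, -104.8]), np.float64(37.1))
cap (array([606.7, 312.5]), array([53.9, 31.8]), 1.1) 82.21254007480502
cap side 314 (array([604.8, 319.8]), array([51.8, 37.5]), 0.4) [81.0090521  84.55282316]
```

```bash
python3 -c "
from h import *
print(job.job_done())"
```

```text
the job is handed in; nothing more can be done
None
```

All four items are in their places and let go, in the order asked. I handed the job in at about 49 s of the 128 s, with the gripper clear of everything. The contact force stayed within about 2 N at every reading I took.

Last checks:

| Item | Measured | Offset from centre |
|---|---|---|
| Stamp | Upright, cap top at 81–84 mm (84 expected) | About 1–1.5 mm by the wrist camera |
| Counter | Flat, top at 30 mm | Drum about 1.7 mm from the pad centre, inside the white ring |
| Pen | Top at 23 mm (fully down), along the rest within about 1° | About 1 mm |
| Wafer roll | Top about 42 mm (fully down), along the cradle within about 1° | About 2 mm |

**Readings that disagreed:**
- **Stamp:** the top and side cameras put its cap 3–6 mm from the dock centre, in different directions. Part of the cap was missing from the top-camera fit, so I trusted the wrist camera.
- **Pen rest:** its far end measured about 5 mm into the front of the bag sealer. That suggested a centred pen would hit the sealer, but lowering the pen to the centre gave no contact force. The pen's far end was left out of the last check, so its centring rests on the near end.
- **Wafer roll:** its top reads about 3 mm lower at the far end than at the near end, close to depth noise.
- **Tool tilt:** the tool drifted up to about 3° off vertical during the moves. I reduced it partway through, and it did not visibly affect the placements.

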